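# Slide the stray sealant cartridge into its stock lane

### The job

A sealant cartridge has been left standing out on the bench. With the fingertips, push it low on its body so that it slides along the bench standing upright, into the divided lane that already holds the other cartridge, gently up against that one. Do not grip, lift or tip it, leave the other things where they stand, and finish with the hand clear.

Things in the scene. Friction and masses are not known exactly. Their poses are not given: they have to be found in the camera images.
- cartridge: the stray sealant cartridge, upright on the open bench: smooth white plastic tube, 50 mm across, 215 mm tall, thin neck on top (240 mm in all), 0.3 to 0.6 kg. Origin: centre of its base, z up its axis. Slides at a push of 1 to 2.5 N (friction 0.3 to 0.42): upright if pushed below 50 mm, tips if pushed at half height or above. One narrow tip lets it veer; two tips 20 mm apart steady it.
- stock_cartridge: an identical cartridge, loose, standing at the back of one of the three lanes (which one varies), 5 to 18 mm short of the back stop; that lane is otherwise empty. Origin: centre of its base. It may be pushed back to the stop.
- lanes: grey steel dividers fixed on the bench. Origin: bench surface, middle lane, midway from mouth to stop; x points into the lanes, y across. Three lanes, centres at y -76, 0, 76 mm, 73 wide inside; walls 3 mm thick, 45 high (30 for the first 20 mm). Mouths at x = -65 mm, back stop 70 high at x = +65. No floor or sill: bench top runs through. Mouths face the bench's right side (-y), +-0.3 rad.
- stock_can: spray can 53 mm in diameter, 190 mm tall, loose, at the back of another lane; leave it. Origin: centre of its base.
- stock_bottle: plain white bottle 58 mm in diameter, 165 mm tall, loose, at the back of the remaining lane; leave it. Origin: centre of its base.
- spare_can: the same kind of spray can standing at the far side of the bench; leave it. Origin: centre of its base.
- tape_roll: roll of packing tape lying flat, 110 mm in diameter, 48 mm high, right of the work; leave it. Origin: centre of its underside.
- carton: closed cardboard carton 110 x 85 x 70 mm high, right of the work; leave it. Origin: centre of its underside.
- knife: closed flat utility knife 145 mm long, 18 mm high, lying at the far side; leave it. Origin: on its underside near the middle, x along it.
Not all that is in view belongs to the job. Leave any purple look-alike of the cartridge alone. What is shaped like the stock_cartridge but orange is not meant.

How it is judged:
By the outcome, as a careful person would: the job done as asked, in the order asked, and still so for the second after the job is handed in, with the robot touching nothing.
It also fails if it takes over 64 s, if anything falls off the work surface, if the arm or the gripper's body presses on something with over 40 N, if the wrist force passes 120 N, or if a joint passes its speed limit or range.

### The arm

A 7-joint arm with a two-finger parallel gripper is mounted at the origin on the work surface. World frame = base frame: x ahead of the robot, y to its left, z up, the work surface at z = 0. Lengths are in m, angles in rad, forces in N, time in s.
With the tool pointing down it reaches from about 0.4 to 0.875 m from the base axis. Payload 19.3 kg.
Tool frame: the origin (TCP) lies between the finger pads; the fingertips stand bot.tcp_to_tips ahead of it and the grasp point (between the pads) lies 3 mm ahead of it (bot.tcp_to_tips is the distance from the TCP to the fingertips, in m); x points along the fingers, y is the direction in which the jaws open and shut, and the axes are right-handed (so a half turn about x gives the same grasp; the last joint's range is limited). The gripper opens to 85 mm and grips with 20 to 120 N. Pads are 22 mm wide; open, the fingers measure 114 mm over their backs; the gripper's body (76 mm by 85 mm) begins 54 mm behind the grasp point. The pads swing forward as they close: fully open they stand 13 mm farther back than shut.
Start: joints at [-1.299, 0.521, -0.036, 1.599, 0.021, 1.021, -0.113], TCP at [0.21, 0.589, 0.227] pointing down, gripper open.
Joint ranges: [-2.91, 2.91], [-0.3, 2.13], [-1.5, 1.42], [0.17, 2.43], [-1.26, 4.41], [0.16, 1.93], [-2.52, 2.52]. Speed limits (rad/s): [1.89, 1.89, 2.39, 2.39, 3.01, 3.01, 3.01].

### API

Orientations are given as [roll, pitch, yaw] about the fixed x, y, z axes, in that order (R = Rz(yaw) Ry(pitch) Rx(roll)).
In Python, from workcell import bot, eyes gives the robot as it stands. The module is installed in compiled form; this text tells all that it offers.
- The arm moves only by the tool step_arm, never from a script. Its argument "targets" is a list that holds one entry, the list of rows, each a list of 7 numbers: the shift along the tool's x, y, z in cm, then the turn, a rotation vector about the tool's x, y, z in rad, then the opening, from 0 (shut) to 1 (fully open). A call has 1 to 10 rows; each row is the pose to reach, as a shift and turn from the pose measured when the call began, along the tool's axes at that moment; what a row does not reach only later rows make up. A row lasts 1/10 s, in which the tool goes at most 50 mm and 8.59 degrees, less where a joint would pass 70% of its speed; a pose out of reach is approached as far as the arm can. A call with a gripper value outside its range is refused whole. The fingers move at their own pace and stop on an object; "grip_force" is the grip in N (left out, the last holds). Time passes only in rows, so rows that repeat a pose let the fingers close. It gives the time, the measured TCP pose, the force and the opening at its end, in the units of the state.
- bot.observe(): the state, without advancing time (a new reading comes with each control period).
- eyes.grab_frame(name): name is "scene" or "top" or "wrist"; returns the picture (480x640x3 uint8, red, green, blue); there is no depth.
- eyes.get_calibration(name): a dict with "fx", "fy", "cx", "cy" (pixels), "camera_from_world" (4x4, takes a point from world to camera coordinates); the wrist camera has in their place "hand_eye" (4x4, takes a point from camera to tool coordinates, whose origin is the TCP and whose axes are the tool frame's). Camera axes: x right, y down, z forward; pixel columns grow to the right and rows downward; lengths in m; the calibration is good to about 2 mm. The wrist camera is an equidistant fisheye: a pixel r from the principal point sees the ray r / f radians off the axis. A picture is of the moment at which its call begins: read the wrist's pose just before it. get_calibration takes no time and is no camera call.
- bot.job_done(): hands the job in, once; it reports no verdict.
The state is a dict: "clock": time; "qpos": joint angles; "qd": joint speeds; "joint_efforts": joint torques, N m; "position": TCP position; "tool_rot": TCP orientation; "force": force on the tool from outside, world axes, zero at the start; "moment": the same for the moment, N m; "grip_width": finger opening in m.
Only numpy, scipy, OpenCV 4.12 (cv2) and the standard library are available. Lean on these libraries where they do the work, as an engineer would, in place of code of your own. Each camera call takes 0.05 s, during which the arm holds its last target.

## Working session

There is one attempt and no reset: what is moved stays moved. The work goes in short steps, Python scripts to look and compute and a tool call to move; the robot and the scene stay as the last step left them, time stands still between calls to the robot, and variables do not carry over. Pictures are saved under pics/ and viewed, and the job is handed in when it is done.

Besides the shell and the picture viewer there is one more tool, called after "Call:" as a command line: name --argument value ..., lists and objects as JSON in quotes. step_arm: Moves the arm, as the interface text tells. Its arguments: {"type":"object","properties":{"targets":{"type":"array","items":{"type":"array","items":{"type":"array","items":{"type":"number"}}}},"grip_force":{"type":"number"}},"required":["targets"]}

```bash
mkdir -p pics
python3 - <<'E'
from workcell import bot, eyes
import cv2, numpy as np
s=bot.observe(); print(s['clock'],s['position'],s['tool_rot'],s['grip_width'],bot.tcp_to_tips)
for n in ("scene","top","wrist"):
    im=eyes.grab_frame(n); cv2.imwrite(f"pics/{n}0.png",im[:,:,::-1])
    c=eyes.get_calibration(n); print(n,{k:np.round(v,4).tolist() for k,v in c.items()})
E
```

```text
0.0 [0.20940091 0.58851042 0.22632016] [-1.49797047  1.56962711 -1.83976382] 0.08543823195769722 0.022
scene {'fx': 458.9968, 'fy': 458.9968, 'cx': 317.5336, 'cy': 242.8289, 'camera_from_world': [[0.0338, 0.9994, 0.0102, 0.0795], [0.5511, -0.0101, -0.8344, -0.2714], [-0.8338, 0.0338, -0.5511, 1.4462], [0.0, 0.0, 0.0, 1.0]]}
top {'fx': 543.6273, 'fy': 543.6273, 'cx': 318.9269, 'cy': 228.4501, 'camera_from_world': [[-0.0218, -0.9997, 0.0052, -0.0883], [-0.9839, 0.0205, -0.1775, 0.5709], [0.1773, -0.009, -0.9841, 1.0487], [0.0, 0.0, 0.0, 1.0]]}
wrist {'fx': 371.6483, 'fy': 371.6483, 'cx': 317.5014, 'cy': 236.5529, 'hand_eye': [[-0.0003, -0.2971, 0.9549, -0.1468], [1.0, -0.0003, 0.0002, -0.0009], [0.0003, 0.9549, 0.2971, -0.0755], [0.0, 0.0, 0.0, 1.0]]}
```

View pics/scene0.png

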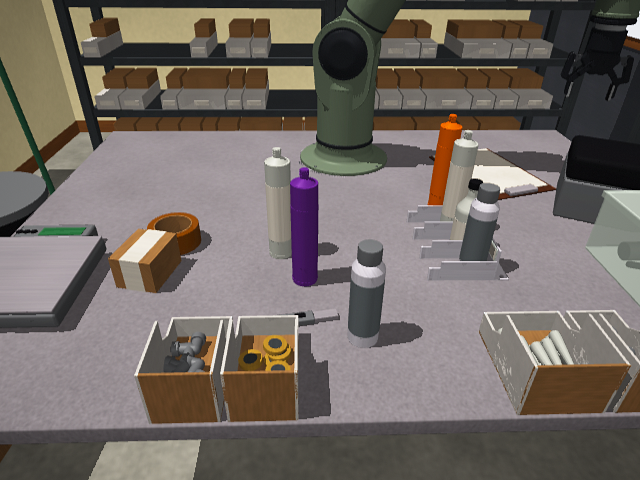

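View pics/top0.png

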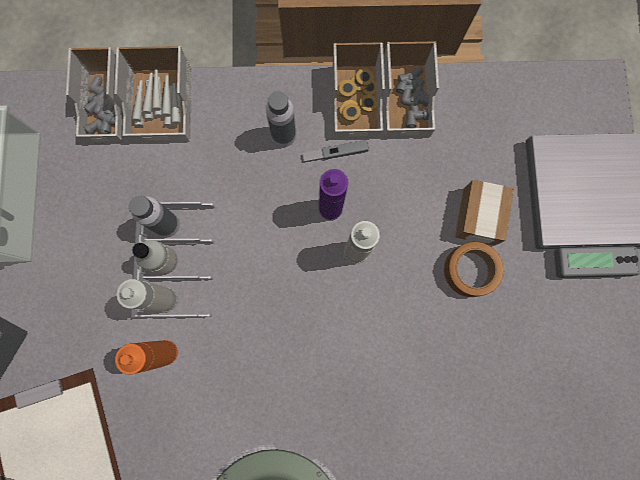

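View pics/wrist0.png

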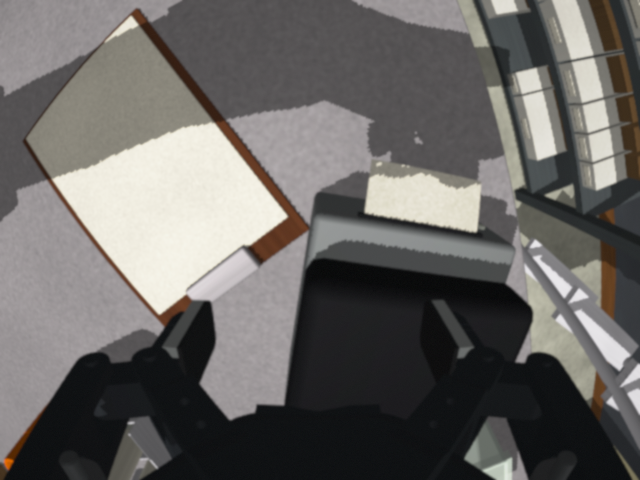

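Candidates in the top view:
- White tube with a neck, alone on the open bench, at (364,237). This is the stray cartridge.
- Purple look-alike at (333,190), to be left alone.
- White tube with a neck in the lane nearest the robot, at (131,294). This is the stock_cartridge.
- Bottle with a dark cap at (150,255), in the middle lane.
- Can at (150,212), in the far lane.
- Orange tube at (131,357), outside the lanes, not meant.

I'll confirm in enlarged crops and measure.

```bash
cat > h.py <<'E'
import numpy as np, cv2
from workcell import bot, eyes
def ray(cal,u,v):
    T=cal['camera_from_world'];R=T[:3,:3];o=-R.T@T[:3,3]
    return o,R.T@np.array([(u-cal['cx'])/cal['fx'],(v-cal['cy'])/cal['fy'],1])
def onz(cal,u,v,z):
    o,d=ray(cal,u,v);return o+d*(z-o[2])/d[2]
def proj(cal,p):
    q=cal['camera_from_world']@np.append(p,1);return np.array([cal['fx']*q[0]/q[2]+cal['cx'],cal['fy']*q[1]/q[2]+cal['cy']])
E
python3 - <<'E'
import cv2,numpy as np
t=cv2.imread('pics/top0.png');s=cv2.imread('pics/scene0.png')
a=cv2.resize(t[180:330,100:230],None,fx=3,fy=3,interpolation=cv2.INTER_CUBIC)
b=cv2.resize(t[160:310,290:400],None,fx=3,fy=3,interpolation=cv2.INTER_CUBIC)
cv2.imwrite('pics/crop1.png',np.hstack([a,b]))
a=cv2.resize(s[100:300,400:530],None,fx=3,fy=3,interpolation=cv2.INTER_CUBIC)
b=cv2.resize(s[100:300,240:370],None,fx=3,fy=3,interpolation=cv2.INTER_CUBIC)
cv2.imwrite('pics/crop2.png',np.hstack([a,b])[:600])
E
```

```text
(no output)
```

View pics/crop1.png

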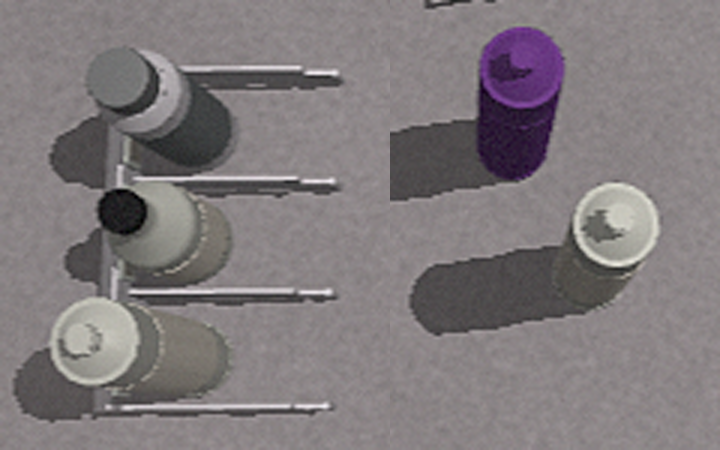

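View pics/crop2.png

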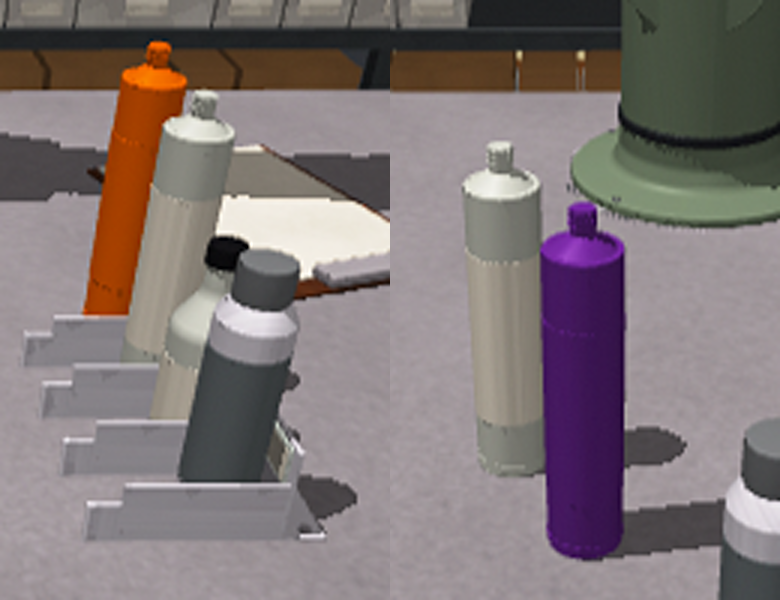

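Run:
```python
from h import *
t=eyes.get_calibration('top');s=eyes.get_calibration('scene')
pt=lambda x,y:(100+x/3-.33,180+y/3-.33)
print('mouth tips z.03')
M=[]
for x,y in [(340,78),(340,186),(335,294),(330,407)]:
    p=onz(t,*pt(x,y),.03);M.append(p);print(p.round(4))
print('steps z.045');S=[]
for x,y in [(302,72),(301,181),(298,292),(293,406)]:
    p=onz(t,*pt(x,y),.045);S.append(p);print(p.round(4))
print('wall back z.045')
for x,y in [(182,70),(133,179),(130,292),(107,406)]:print(onz(t,*pt(x,y),.045).round(4))
M=np.array(M);d=M[0]-M[3];print('across dir',d/np.linalg.norm(d),np.linalg.norm(d)/3)
print('rims z.213')
im=cv2.imread('pics/top0.png');hsv=cv2.cvtColor(im,cv2.COLOR_BGR2HSV)
for n,(u,v) in dict(cart=(290+(616-390)/3-.3,160+224/3-.3),stock=pt(95,340),purple=(290+(522-390)/3,160+67/3)).items():
    print(n,(round(u,1),round(v,1)),onz(t,u,v,.213).round(4), 'radius', .0250)
# neck tips two views
def tri(a,b):
    o1,d1=ray(t,*a);o2,d2=ray(s,*b)
    A=np.c_[d1,-d2];k=np.linalg.lstsq(A,o2-o1,rcond=None)[0]
    p,q=o1+d1*k[0],o2+d2*k[1];return ((p+q)/2).round(4),np.linalg.norm(p-q).round(4)
print('cart neck',tri((290+(621-390)/3,160+217/3),(240+(498-390)/3,100+146/3)))
print('stock neck',tri(pt(80,338),(400+204/3,100+96/3)))
# scene base of cart: lowest pt at (512,472) crop
print('cart base front scene',onz(s,240+(512-390)/3,100+472/3,0))
print('scene mouth wall bottoms',[onz(s,400+x/3,100+y/3,0).round(3).tolist() for x,y in [(27,365),(44,416),(67,474),(90,537)]])
```

```text
mouth tips z.03
[0.6254 0.1183 0.03  ]
[0.5497 0.1173 0.03  ]
[0.4759 0.1197 0.03  ]
[0.4005 0.1221 0.03  ]
steps z.045
[0.6267 0.1414 0.045 ]
[0.5513 0.1408 0.045 ]
[0.4764 0.1415 0.045 ]
[0.4013 0.1435 0.045 ]
wall back z.045
[0.6298 0.2233 0.045 ]
[0.555 0.254 0.045]
[0.4787 0.2534 0.045 ]
[0.4039 0.2658 0.045 ]
across dir [ 0.99985672 -0.0169273   0.        ] 0.07498301696113122
rims z.213
cart (365.0, 234.4) [ 0.5278 -0.178   0.213 ] radius 0.025
stock (131.3, 293.0) [0.436  0.2189 0.213 ] radius 0.025
purple (334.0, 182.3) [ 0.6211 -0.1271  0.213 ] radius 0.025
cart neck (array([ 0.5269, -0.1787,  0.2387]), np.float64(0.0005))
stock neck (array([0.4355, 0.2185, 0.2376]), np.float64(0.0008))
cart base front scene [ 0.54567986 -0.17713357  0.        ]
scene mouth wall bottoms [[0.401, 0.129, 0.0], [0.477, 0.127, 0.0], [0.554, 0.128, 0.0], [0.627, 0.127, 0.0]]
```

```bash
cat >> h.py <<'E'
from scipy.spatial.transform import Rotation as Ro
def cur():
    s=bot.observe();return s,np.array(s['position']),Ro.from_euler('xyz',s['tool_rot']).as_matrix()
def des(head_deg,tilt_deg):
    a,t=np.radians([head_deg,tilt_deg]);f=np.array([-np.sin(a),np.cos(a),0]);k=np.array([0,0,1.])
    x=f*np.sin(t)-k*np.cos(t);z=f*np.cos(t)+k*np.sin(t);return np.c_[x,np.cross(z,x),z],f
def delta(p,Rd=None):
    s,p0,R=cur();d=R.T@(np.array(p)-p0)*100
    w=Ro.from_matrix(R.T@Rd).as_rotvec() if Rd is not None else np.zeros(3)
    return d.round(2),w.round(3)
E
python3 - <<'E'
from h import *
t=eyes.get_calibration('top')
s,p,R=cur();print(R.round(3),s['force'],s['qpos'])
for n,u,v,z in [('tapeL',446,268,.048),('tapeR',503,268,.048),('tapetop',475,242,.048),('tapebot',475,296,.048),('cartonA',472,181,.07),('cartonB',512,187,.07),('cartonC',502,242,.07),('cartonD',460,234,.07),('orange',131,358,.22)]:print(n,onz(t,u,v,z).round(3))
Rd,f=des(7,32);print(Rd.round(3));print(delta([.5,.3,.36],Rd),delta([.56,-.3,.36],Rd))
E
```

```text
[[-0.     0.335  0.942]
 [-0.001  0.942 -0.335]
 [-1.    -0.001  0.   ]] [-0.05749474  0.40010673 -1.34314489] [-1.29919055  0.5218496  -0.03635389  1.5998644   0.02117424  1.02111006
 -0.11277404]
tapeL [ 0.484 -0.354  0.048]
tapeR [ 0.481 -0.468  0.048]
tapetop [ 0.535 -0.416  0.048]
tapebot [ 0.427 -0.408  0.048]
cartonA [ 0.657 -0.412  0.07 ]
cartonB [ 0.642 -0.492  0.07 ]
cartonC [ 0.531 -0.463  0.07 ]
cartonD [ 0.548 -0.38   0.07 ]
orange [0.33  0.213 0.22 ]
[[-0.065 -0.993 -0.103]
 [ 0.526 -0.122  0.842]
 [-0.848  0.     0.53 ]]
(array([-13.34, -17.46,  37.05]), array([-1.973, -0.35 ,  0.566])) (array([-13.29, -71.98,  62.81]), array([-1.973, -0.35 ,  0.566]))
```

```bash
cat >> h.py <<'E'
def des(head_deg,tilt_deg):
    a,t=np.radians([head_deg,tilt_deg]);f=np.array([-np.sin(a),np.cos(a),0]);k=np.array([0,0,1.])
    x=f*np.sin(t)-k*np.cos(t);z=-(f*np.cos(t)+k*np.sin(t));return np.c_[x,np.cross(z,x),z],f
E
python3 - <<'E'
from h import *
Rd,f=des(7,38);print(delta([.42,.38,.38],Rd),delta([.55,.1,.38],Rd))
E
```

```text
(array([-15.34, -12.61,  26.83]), array([1.064, 0.594, 0.367])) (array([-15.32, -34.63,  48.47]), array([1.064, 0.594, 0.367]))
```

Call:
step_arm --targets '[[[-4,0,2,0,0,0,0.3],[-8,-1,5,0,0,0,0.3],[-12,-3,8,0,0,0,0.3],[-15,-5,11,0,0,0,0.3],[-15.3,-7,15,0,0,0,0.3],[-15.3,-9,18,0,0,0,0.3],[-15.3,-11,22,0,0,0,0.3],[-15.3,-12.6,26,0,0,0,0.3],[-15.3,-16,29,0,0,0,0.3],[-15.3,-20,33,0,0,0,0.3]]]'

```text
clock: 1.15
position: [0.4508, 0.2943, 0.3793]
tool_rot: [-1.881, 1.57, -2.222]
force: [0.9, 0.2, 1.2]
grip_width: 0.0256
```

Run:
```python
from h import *
s,p,R=cur();print(s['clock'],p,s['qpos'].round(2),s['grip_width'],bot.tcp_to_tips)
Rd,f=des(7,38);print(delta([.52,.05,.38],Rd))
```

```text
1.15 [0.45080377 0.29427718 0.37931348] [-0.78  0.25  0.11  1.62 -0.03  1.28  0.57] 0.02557918327022069 0.022
(array([ -0.05, -20.71,  14.69]), array([1.065, 0.593, 0.368]))
```

Call:
step_arm --targets '[[[0,-2,1.5,0.11,0.06,0.04,0.3],[0,-4,3,0.22,0.12,0.08,0.3],[0,-6,4.5,0.33,0.18,0.11,0.3],[0,-8,6,0.44,0.24,0.15,0.3],[0,-10,7.5,0.55,0.3,0.19,0.3],[0,-13,9,0.66,0.36,0.23,0.3],[0,-15,10.5,0.77,0.42,0.27,0.3],[0,-17,12,0.88,0.48,0.31,0.3],[0,-19,13.5,0.99,0.55,0.34,0.3],[0,-20.7,14.7,1.065,0.593,0.368,0.3]]]'

```text
clock: 2.15
position: [0.5204, 0.0482, 0.3791]
tool_rot: [-3.138, 0.906, 1.69]
force: [-0.1, 0.6, -0.7]
grip_width: 0.0254
```

Run:
```python
from h import *
s,p,R=cur();print(s['clock'],p,R.round(3),s['qpos'].round(2),s['grip_width'],bot.tcp_to_tips)
Rd,f=des(7,38);print(delta([.56,-.28,.36],Rd))
cv2.imwrite('pics/w1.png',eyes.grab_frame('wrist')[:,:,::-1])
```

```text
2.15 [0.52042367 0.04822113 0.37914814] [[-0.073  0.993  0.09 ]
 [ 0.613  0.116 -0.782]
 [-0.787 -0.002 -0.617]] [-0.12  0.37  0.4   1.67 -0.75  1.48  0.6 ] 0.02543713056075165 0.022
(array([-18.9 ,   0.14,  27.19]), array([-0.006, -0.002, -0.002]))
```

View pics/w1.png

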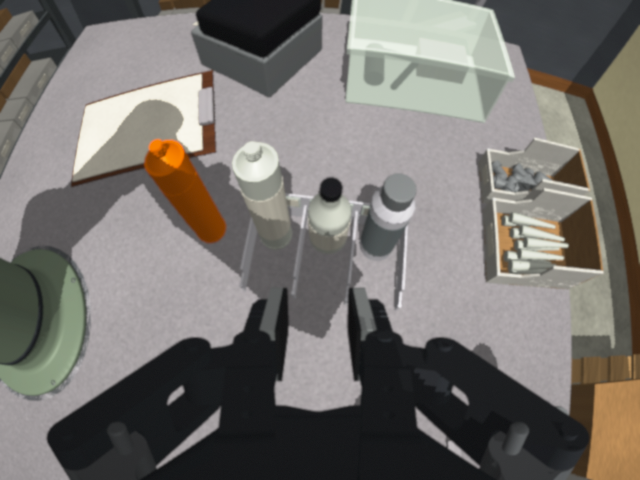

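Run:
```python
from h import *
Rd,f=des(7,38);print(delta([.537,-.255,.36],Rd),delta([.537,-.255,.12],Rd))
```

```text
(array([-17.05,  -1.58,  24.7 ]), array([-0.015, -0.003, -0.006])) (array([ 1.82, -1.47, 39.52]), array([-0.015, -0.003, -0.006]))
```

Call:
step_arm --targets '[[[-3,-0.3,4,0,0,0,0.3],[-6,-0.6,8,0,0,0,0.3],[-9,-0.9,12.5,0,0,0,0.3],[-12,-1.2,17,0,0,0,0.3],[-15,-1.5,21,0,0,0,0.3],[-17,-1.6,24.7,0,0,0,0.3],[-14,-1.6,27,0,0,0,0.3],[-10,-1.5,30,0,0,0,0.3],[-6.5,-1.5,33,0,0,0,0.3],[-3,-1.5,35.7,0,0,0,0.3]]]'

```text
clock: 3.2
position: [0.5366, -0.2546, 0.1793]
tool_rot: [-3.133, 0.905, 1.685]
force: [1.2, -1.0, -0.2]
grip_width: 0.0258
```

Run:
```python
from h import *
s,p,R=cur();print(s['clock'],p,s['qpos'].round(2),s['grip_width'],s['force'])
Rd,f=des(7,38);print(delta([.537,-.253,.041],Rd))
cv2.imwrite('pics/w2.png',eyes.grab_frame('wrist')[:,:,::-1])
```

```text
3.2 [ 0.53663109 -0.25456381  0.1793422 ] [ 0.36  0.85  0.43  1.41 -0.73  1.55  1.11] 0.025830165060626208 [ 1.2218289  -0.97238127 -0.24392765]
(array([10.97,  0.13,  8.43]), array([-0.015, -0.003, -0.005]))
```

View pics/w2.png

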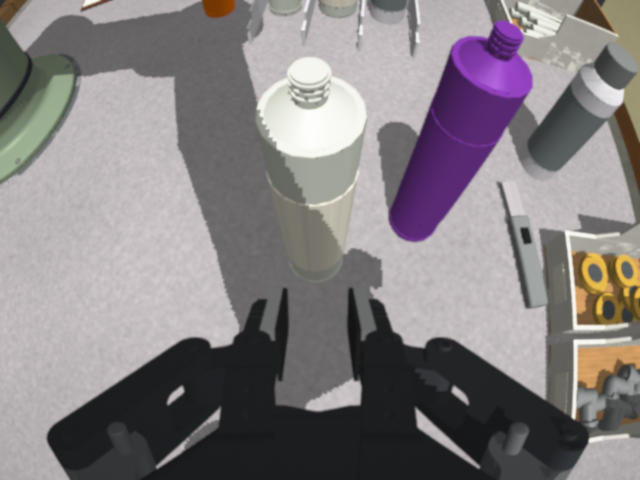

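The wrist view shows the cartridge base at about (316,265), centred between the tips at (265,300) and (370,300). Next I'll lower the fingers behind it.

Call:
step_arm --targets '[[[2,0,1.6,0,0,0,0.3],[4,0,3.2,0,0,0,0.3],[6,0.1,4.8,0,0,0,0.3],[8,0.1,6.3,0,0,0,0.3],[9.5,0.1,7.4,0,0,0,0.3],[10.4,0.1,8,0,0,0,0.3],[11,0.1,8.4,0,0,0,0.3],[11,0.1,8.4,0,0,0,0.3]]]'

```text
clock: 4.05
position: [0.534, -0.2502, 0.0344]
tool_rot: [-3.123, 0.9, 1.693]
force: [-1.1, -0.7, -0.3]
grip_width: 0.0256
```

Run:
```python
from h import *
s,p,R=cur();print(s['clock'],p,s['qpos'].round(2),s['force'])
Rd,f=des(7,38);print(Ro.from_matrix(R.T@Rd).as_rotvec())
cv2.imwrite('pics/w3.png',eyes.grab_frame('wrist')[:,:,::-1])
cv2.imwrite('pics/s3.png',cv2.resize(eyes.grab_frame('scene')[100:320,130:400,::-1],None,fx=2.5,fy=2.5))
```

```text
4.05 [ 0.53404368 -0.25023475  0.03441417] [ 0.39  1.03  0.38  1.45 -0.79  1.37  1.22] [-1.08607706 -0.72025144 -0.33082582]
[-0.01832784 -0.00755836  0.00019864]
```

View pics/w3.png

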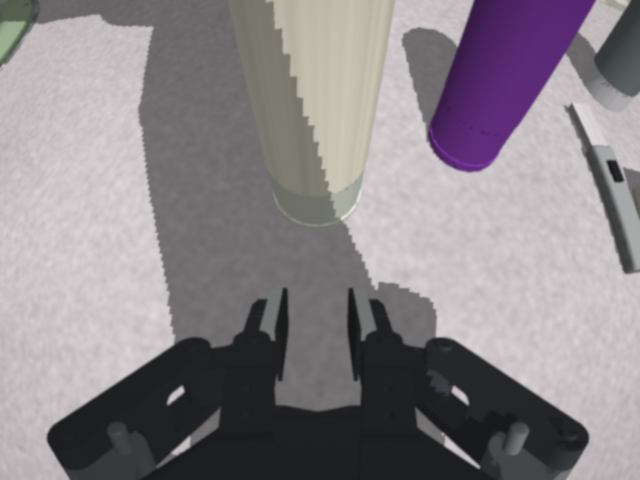

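View pics/s3.png

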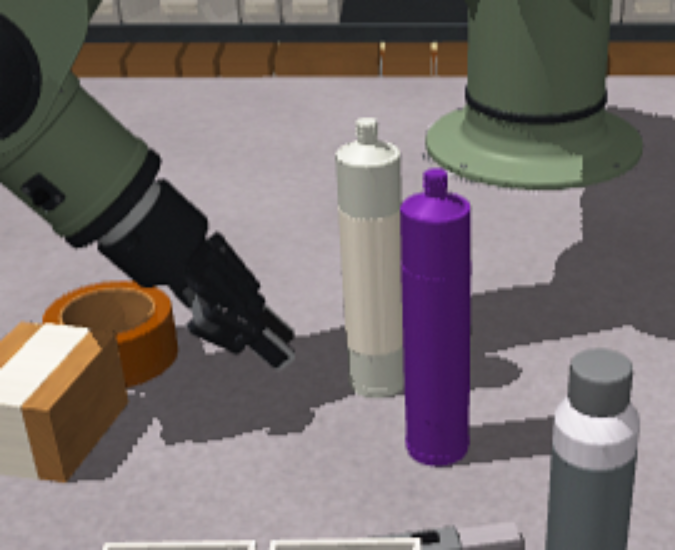

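```bash
cat >> h.py <<'E'
def pl(p,Rd,n):
    d,w=delta(p,Rd);s,p0,R=cur();print('pos',p0.round(4),'F',np.round(s['force'],1),'t',s['clock']);print('n',n,'total',d,w,'per row',(d/n).round(3))
E
python3 - <<'E'
from h import *
Rd,f=des(7,38);pl([.533,-.226,.042],Rd,5);pl([.528,-.207,.043],Rd,10)
E
```

```text
pos [ 0.5343 -0.2506  0.0353] F [-0.1 -0.2 -0.8] t 4.15
n 5 total [ 1.    0.13 -2.34] [-0.018 -0.007 -0.   ] per row [ 0.2    0.026 -0.468]
pos [ 0.5343 -0.2506  0.0353] F [-0.1 -0.2 -0.8] t 4.15
n 10 total [ 2.13 -0.17 -3.93] [-0.018 -0.007 -0.   ] per row [ 0.213 -0.017 -0.393]
```

Call:
step_arm --targets '[[[0.1,0.1,-0.8,-0.018,-0.007,0,0.3],[0.4,0.1,-1.3,-0.018,-0.007,0,0.3],[0.7,0.1,-1.8,-0.018,-0.007,0,0.3],[1.0,0.1,-2.2,-0.018,-0.007,0,0.3],[1.2,0.1,-2.5,-0.018,-0.007,0,0.3],[1.4,0.05,-2.8,-0.018,-0.007,0,0.3],[1.6,0,-3.1,-0.018,-0.007,0,0.3],[1.8,-0.05,-3.4,-0.018,-0.007,0,0.3],[2.0,-0.1,-3.7,-0.018,-0.007,0,0.3],[2.13,-0.17,-3.93,-0.018,-0.007,0,0.3]]]'

```text
clock: 5.15
position: [0.5279, -0.2067, 0.043]
tool_rot: [3.141, 0.908, 1.692]
force: [-0.5, -0.2, -1.0]
grip_width: 0.0255
```

Run:
```python
from h import *
Rd,f=des(7,38);pl([.528-.0174,-.207+.047,.043],Rd,10)
cv2.imwrite('pics/w4.png',eyes.grab_frame('wrist')[:,:,::-1])
```

```text
pos [ 0.5279 -0.2067  0.043 ] F [-0.5 -0.2 -1. ] t 5.15
n 10 total [ 2.98 -1.15 -3.82] [ 0.  0. -0.] per row [ 0.298 -0.115 -0.382]
```

View pics/w4.png

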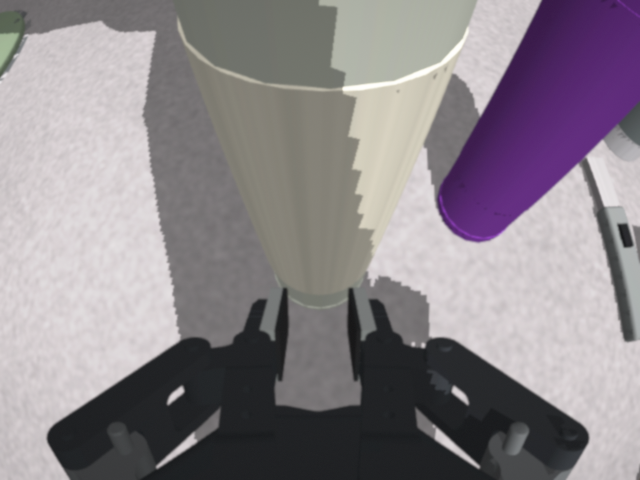

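```bash
cat > v.py <<'E'
import sys
from h import *
u0,v0,u1,v1=map(int,sys.argv[2:6]);t=eyes.grab_frame('top')[:,:,::-1]
cv2.imwrite('pics/'+sys.argv[1],cv2.resize(t[v0:v1,u0:u1],None,fx=4,fy=4,interpolation=cv2.INTER_CUBIC))
E
python3 v.py t4.png 290 160 440 310
```

```text
(no output)
```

View pics/t4.png

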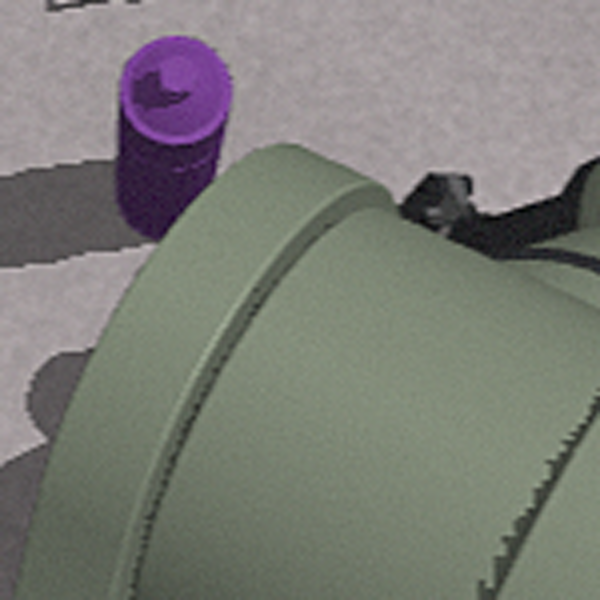

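```bash
cat > vs.py <<'E'
import sys
from h import *
u0,v0,u1,v1=map(int,sys.argv[2:6]);t=eyes.grab_frame('scene')[:,:,::-1]
cv2.imwrite('pics/'+sys.argv[1],cv2.resize(t[v0:v1,u0:u1],None,fx=3,fy=3,interpolation=cv2.INTER_CUBIC))
E
python3 vs.py s4.png 200 110 400 300
```

```text
(no output)
```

View pics/s4.png

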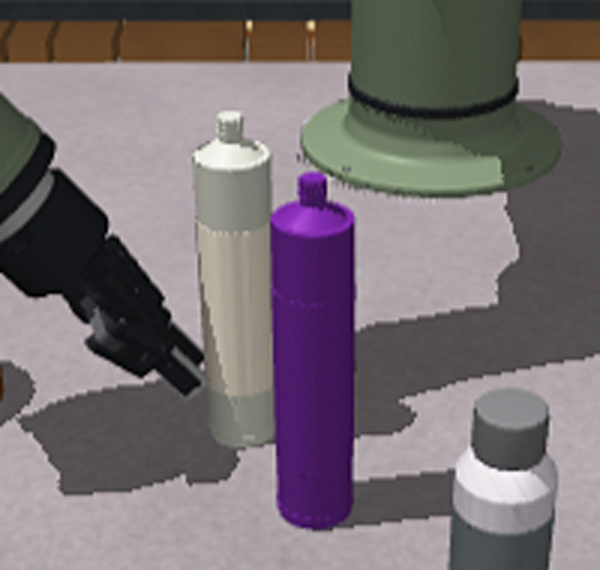

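Run:
```python
from h import *
c=eyes.get_calibration('wrist');s,p,R=cur();H=c['hand_eye']
def wr(u,v):
    d=np.array([u-c['cx'],v-c['cy']]);r=np.hypot(*d);a=r/c['fx'];q=np.r_[np.sin(a)*d/r,np.cos(a)];return H[:3,:3]@q
for L,Rr in [((287,289),(349,289)),((284,380),(354,380)),((287,289),(349,289))]:
    a,b=wr(*L),wr(*Rr);k=.0255/abs(a[1]-b[1]);pt=H[:3,3]+k*(a+b)/2;print('tool',pt.round(4),'world',(p+R@pt).round(4))
sc=eyes.get_calibration('scene');o,d=ray(sc,200+195/3,110+393/3)
for y in(-.2,-.195,-.205):
  print('?',o+d*((.54-o[0])/d[0]))
k=(.54-o[0])/d[0];print(o+k*d, s['position'])
o,d=ray(sc,200+203/3,110+360/3);k=(.54-o[0])/d[0];print(o+k*d)
```

```text
tool [-0.0092  0.0002 -0.0094] world [ 0.528  -0.2052  0.0562]
tool [-0.0406  0.0005  0.0129] world [ 0.5328 -0.2418  0.0671]
tool [-0.0092  0.0002 -0.0094] world [ 0.528  -0.2052  0.0562]
? [ 0.54       -0.20897003  0.03856617]
? [ 0.54       -0.20897003  0.03856617]
? [ 0.54       -0.20897003  0.03856617]
[ 0.54       -0.20897003  0.03856617] [ 0.52800759 -0.20693318  0.04306234]
[ 0.54       -0.20201829  0.06577936]
```

The scene crop shows the tips at crop (195-203,360-393), higher than I assumed and just short of the cartridge. The neck hasn't moved. I'll back off, lower carefully and look again.

Run:
```python
from h import *
Rd,f=des(7,38);pl([.530,-.222,.043],Rd,3);pl([.530,-.222,.028],Rd,8)
```

```text
pos [ 0.528  -0.2069  0.0431] F [ 0.1 -0.1 -0. ] t 5.3
n 3 total [-0.93  0.01  1.2 ] [ 0.     0.    -0.001] per row [-0.31   0.003  0.4  ]
pos [ 0.528  -0.2069  0.0431] F [ 0.1 -0.1 -0. ] t 5.3
n 8 total [0.25 0.01 2.12] [ 0.     0.    -0.001] per row [0.031 0.001 0.265]
```

Call:
step_arm --targets '[[[-0.4,0,0.5,0,0,0,0.3],[-0.9,0,1.2,0,0,0,0.3],[-0.6,0,1.4,0,0,0,0.3],[-0.3,0,1.7,0,0,0,0.3],[0,0,1.9,0,0,0,0.3],[0.25,0,2.1,0,0,0,0.3],[0.25,0,2.1,0,0,0,0.3],[0.25,0,2.1,0,0,0,0.3]]]'

```text
clock: 6.1
position: [0.5298, -0.2217, 0.0282]
tool_rot: [3.141, 0.908, 1.692]
force: [-0.5, -0.2, 0.7]
grip_width: 0.0261
```

Run:
```python
from h import *
s,p,R=cur();print(p,s['force'])
t=eyes.grab_frame('scene')[:,:,::-1];cv2.imwrite('pics/s5.png',cv2.resize(t[190:270,210:310],None,fx=7,fy=7,interpolation=cv2.INTER_CUBIC))
sc=eyes.get_calibration('scene')
for n,q in dict(lowrearclaimed=p+R@[.022,.027,.011],frontclaimed=p+R@[.022,.027,-.011],tipc=p+R@[.022,0,0]).items():
    print(n,q.round(4),((proj(sc,q)-[210,190])*7).round())
```

```text
[ 0.52983851 -0.22171357  0.02816966] [-0.47670935 -0.15782016  0.7270372 ]
lowrearclaimed [ 0.5561 -0.2136  0.0041] [372. 481.]
frontclaimed [ 0.5539 -0.1964  0.0176] [428. 440.]
tipc [ 0.5282 -0.2083  0.0108] [394. 411.]
```

View pics/s5.png

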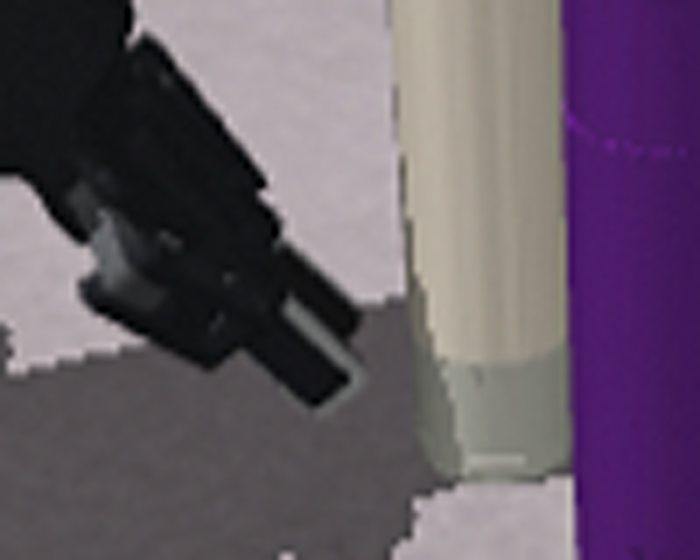

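Call:
step_arm --targets '[[[0.16,0,0.12,0,0,0,0.3],[0.32,0,0.25,0,0,0,0.3],[0.47,0,0.37,0,0,0,0.3],[0.63,0,0.5,0,0,0,0.3],[0.63,0,0.5,0,0,0,0.3]]]'

```text
clock: 6.65
position: [0.5298, -0.2218, 0.0199]
tool_rot: [3.141, 0.908, 1.693]
force: [0.8, 0.3, 0.7]
grip_width: 0.0259
```

Run:
```python
from h import *
s,p,R=cur();print(p,s['force'])
t=eyes.grab_frame('scene')[:,:,::-1];cv2.imwrite('pics/s6.png',cv2.resize(t[190:270,210:310],None,fx=7,fy=7,interpolation=cv2.INTER_CUBIC))
sc=eyes.get_calibration('scene')
for x in(.022,.01,0,-.01):
  for z in (.011,-.011):
    q=p+R@[x,.027,z];print(x,z,q.round(4),((proj(sc,q)-[210,190])*7).round())
Rd,f=des(7,38);pl([.5275+.003,-.1785-.028,.017],Rd,5);pl([.5275+.003,-.1785-.02,.017],Rd,5)
```

```text
[ 0.52976449 -0.22177331  0.01988885] [0.81910859 0.25302793 0.69233333]
0.022 0.011 [ 0.556  -0.2136 -0.0042] [374. 504.]
0.022 -0.011 [ 0.5539 -0.1964  0.0093] [429. 462.]
0.01 0.011 [ 0.5569 -0.221   0.0052] [348. 480.]
0.01 -0.011 [ 0.5548 -0.2038  0.0188] [403. 439.]
0 0.011 [ 0.5576 -0.2271  0.0131] [325. 460.]
0 -0.011 [ 0.5555 -0.2099  0.0267] [381. 419.]
-0.01 0.011 [ 0.5584 -0.2332  0.021 ] [303. 441.]
-0.01 -0.011 [ 0.5563 -0.216   0.0345] [359. 398.]
pos [ 0.5298 -0.2218  0.0201] F [0.5 0.6 0.1] t 6.7
n 5 total [ 1.17  0.26 -1.  ] [ 0.  0. -0.] per row [ 0.234  0.052 -0.2  ]
pos [ 0.5298 -0.2218  0.0201] F [0.5 0.6 0.1] t 6.7
n 5 total [ 1.66  0.35 -1.63] [ 0.  0. -0.] per row [ 0.332  0.07  -0.326]
```

View pics/s6.png

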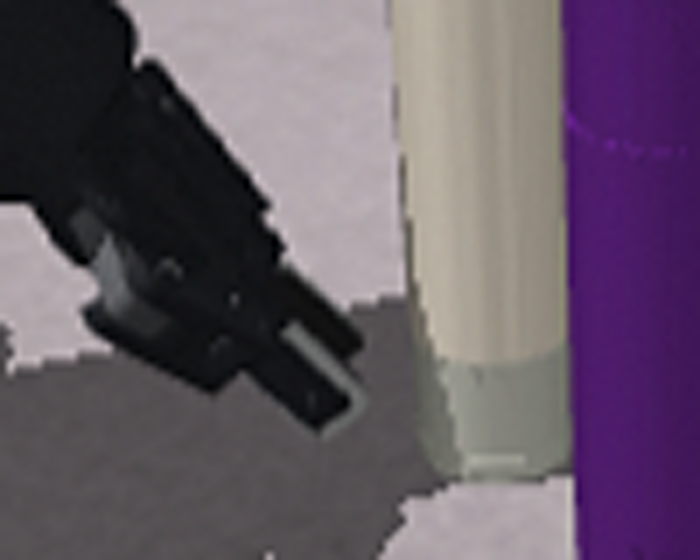

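Tips measured about 8 mm behind the TCP, consistent from the scene camera, the wrist camera and zero bench force. I'll use TCP z of 0.014, which puts contact about 27 mm up.

Run:
```python
from h import *
Rd,f=des(7,38);pl([.5305,-.206,.014],Rd,5);pl([.529,-.194,.014],Rd,5)
```

```text
pos [ 0.5298 -0.2218  0.0201] F [0.5 0.6 0.1] t 6.7
n 5 total [ 1.44  0.26 -0.86] [ 0.  0. -0.] per row [ 0.288  0.052 -0.172]
pos [ 0.5298 -0.2218  0.0201] F [0.5 0.6 0.1] t 6.7
n 5 total [ 2.18  0.26 -1.81] [ 0.  0. -0.] per row [ 0.436  0.052 -0.362]
```

Call:
step_arm --targets '[[[0.3,0.05,-0.1,0,0,0,0.3],[0.6,0.1,-0.3,0,0,0,0.3],[0.9,0.2,-0.5,0,0,0,0.3],[1.2,0.26,-0.7,0,0,0,0.3],[1.44,0.26,-0.86,0,0,0,0.3],[1.6,0.26,-1.05,0,0,0,0.3],[1.75,0.26,-1.25,0,0,0,0.3],[1.9,0.26,-1.45,0,0,0,0.3],[2.05,0.26,-1.65,0,0,0,0.3],[2.18,0.26,-1.81,0,0,0,0.3]]]'

```text
clock: 7.7
position: [0.529, -0.1939, 0.014]
tool_rot: [3.141, 0.908, 1.692]
force: [-0.5, -2.2, -0.9]
grip_width: 0.0257
```

```bash
python3 vs.py s7.png 200 110 400 300
python3 - <<'E'
from h import *
Rd,f=des(7,38);pl([.529-.0171,-.194+.047,.014],Rd,10)
E
```

```text
pos [ 0.529  -0.1935  0.0141] F [-0.  -1.4  0.2] t 7.75
n 10 total [ 2.98 -1.13 -3.8 ] [ 0. -0. -0.] per row [ 0.298 -0.113 -0.38 ]
```

View pics/s7.png

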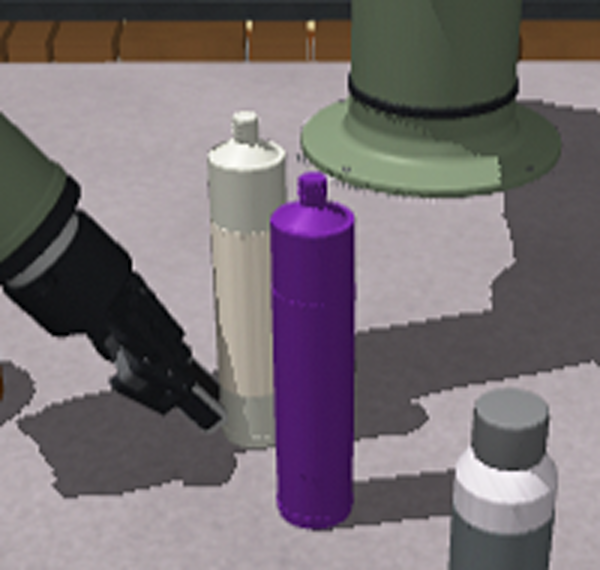

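The cartridge has moved about 11 mm, upright, at roughly 2 N (neck at crop (245,115)). Next I'll push along heading 20°.

Call:
step_arm --targets '[[[0.3,-0.11,-0.38,0,0,0,0.3],[0.6,-0.23,-0.76,0,0,0,0.3],[0.9,-0.34,-1.14,0,0,0,0.3],[1.2,-0.45,-1.52,0,0,0,0.3],[1.5,-0.57,-1.9,0,0,0,0.3],[1.8,-0.68,-2.28,0,0,0,0.3],[2.1,-0.79,-2.66,0,0,0,0.3],[2.4,-0.9,-3.04,0,0,0,0.3],[2.7,-1.02,-3.42,0,0,0,0.3],[2.98,-1.13,-3.8,0,0,0,0.3]]]'

```text
clock: 8.75
position: [0.5118, -0.1466, 0.014]
tool_rot: [3.141, 0.908, 1.692]
force: [0.1, -2.1, -1.2]
grip_width: 0.0256
```

```bash
python3 vs.py s8.png 220 110 420 300
python3 - <<'E'
from h import *
Rd,f=des(7,38);s,p,R=cur();cv2.imwrite('pics/w8.png',eyes.grab_frame('wrist')[:,:,::-1])
# cart est
print('cart est',(p+f*.025)[:2]);B=np.array([.437,.07]);d=B-(p+f*.025)[:2];d/=np.linalg.norm(d);print(np.degrees(np.arctan2(-d[0],d[1])))
pl([p[0]+.05*d[0],p[1]+.05*d[1],.014],Rd,10)
E
```

```text
cart est [ 0.5085582  -0.12098423]
20.540028609869513
pos [ 0.5117 -0.1462  0.0141] F [ 0.5 -0.6 -0.5] t 8.85
n 10 total [ 3.02 -1.18 -3.85] [ 0.001 -0.001  0.   ] per row [ 0.302 -0.118 -0.385]
```

View pics/s8.png

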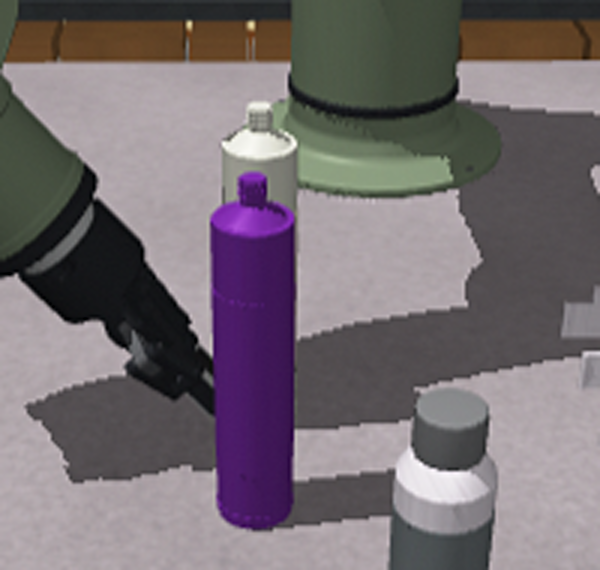

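View pics/w8.png

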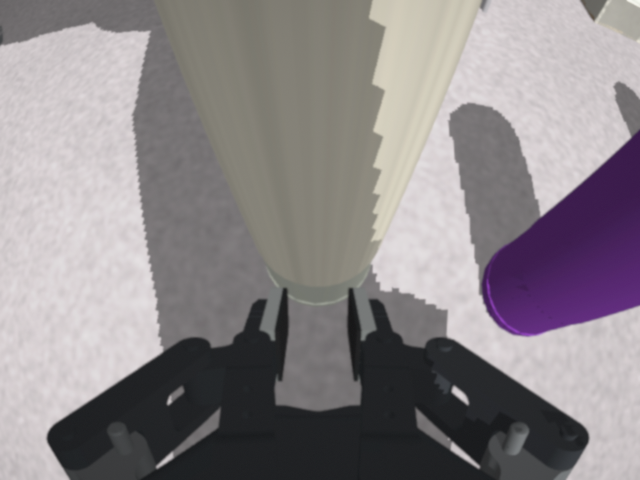

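Call:
step_arm --targets '[[[0.3,-0.12,-0.39,0,0,0,0.3],[0.6,-0.24,-0.77,0,0,0,0.3],[0.9,-0.35,-1.16,0,0,0,0.3],[1.2,-0.47,-1.54,0,0,0,0.3],[1.5,-0.59,-1.93,0,0,0,0.3],[1.8,-0.71,-2.31,0,0,0,0.3],[2.1,-0.83,-2.7,0,0,0,0.3],[2.4,-0.94,-3.08,0,0,0,0.3],[2.7,-1.06,-3.47,0,0,0,0.3],[3.02,-1.18,-3.85,0,0,0,0.3]]]'

```text
clock: 9.85
position: [0.4939, -0.0987, 0.014]
tool_rot: [3.141, 0.907, 1.693]
force: [0.8, -1.6, -0.5]
grip_width: 0.0257
```

Call:
step_arm --targets '[[[0.3,-0.12,-0.39,0,0,0,0.3],[0.6,-0.24,-0.77,0,0,0,0.3],[0.9,-0.35,-1.16,0,0,0,0.3],[1.2,-0.47,-1.54,0,0,0,0.3],[1.5,-0.59,-1.93,0,0,0,0.3],[1.8,-0.71,-2.31,0,0,0,0.3],[2.1,-0.83,-2.7,0,0,0,0.3],[2.4,-0.94,-3.08,0,0,0,0.3],[2.7,-1.06,-3.47,0,0,0,0.3],[3.02,-1.18,-3.85,0,0,0,0.3]]]'

```text
clock: 10.85
position: [0.4761, -0.0512, 0.014]
tool_rot: [3.141, 0.907, 1.693]
force: [0.5, -1.3, 0.5]
grip_width: 0.0255
```

```bash
python3 vs.py s9.png 260 110 520 300
python3 - <<'E'
from h import *
Rd,f=des(7,38);s,p,R=cur();print(s['qpos'].round(2));cv2.imwrite('pics/w9.png',eyes.grab_frame('wrist')[:,:,::-1])
print('cart est',(p+f*.025)[:2]);B=np.array([.437,.07]);d=B-(p+f*.025)[:2];d/=np.linalg.norm(d);print(np.degrees(np.arctan2(-d[0],d[1])))
pl([p[0]+.05*d[0],p[1]+.05*d[1],.014],Rd,10)
E
```

```text
[ 0.18  0.89  0.27  1.91 -0.96  1.03  1.3 ]
cart est [ 0.47274621 -0.02555203]
20.510923547229236
pos [ 0.4759 -0.0508  0.014 ] F [ 1.6 -0.9  0.4] t 10.95
n 10 total [ 3.03 -1.17 -3.86] [ 0.001 -0.001  0.001] per row [ 0.303 -0.117 -0.386]
```

View pics/s9.png

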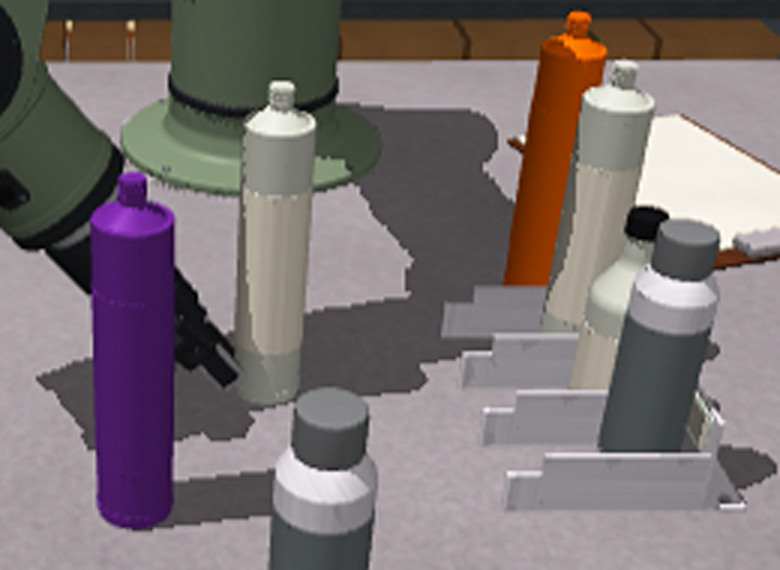

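View pics/w9.png

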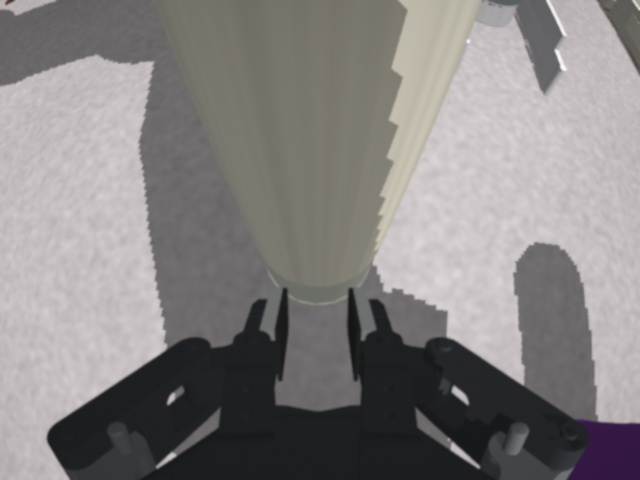

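Run:
```python
from h import *
sc=eyes.get_calibration('scene');print(onz(sc,354.2,138.5,.239))
print(onz(sc,276,148.7,.239),'initial (known .527 -.1785)')
```

```text
[ 0.47557274 -0.02471735  0.239     ]
[ 0.52792116 -0.17841153  0.239     ] initial (known .527 -.1785)
```

Call:
step_arm --targets '[[[0.3,-0.12,-0.39,0,0,0,0.3],[0.6,-0.24,-0.77,0,0,0,0.3],[0.9,-0.35,-1.16,0,0,0,0.3],[1.2,-0.47,-1.54,0,0,0,0.3],[1.5,-0.59,-1.93,0,0,0,0.3],[1.8,-0.71,-2.31,0,0,0,0.3],[2.1,-0.83,-2.7,0,0,0,0.3],[2.4,-0.94,-3.08,0,0,0,0.3],[2.7,-1.06,-3.47,0,0,0,0.3],[3.02,-1.18,-3.85,0,0,0,0.3]]]'

```text
clock: 11.95
position: [0.4581, -0.0033, 0.014]
tool_rot: [3.141, 0.906, 1.694]
force: [1.0, -2.0, 0.5]
grip_width: 0.0254
```

Run:
```python
from h import *
Rd,f=des(7,38);s,p,R=cur();print(s['qpos'].round(2))
c=(p+f*.025)[:2];print('cart est',c);B=np.array([.437,.07]);d=B-c;L=np.linalg.norm(d);d/=L;print(L,np.degrees(np.arctan2(-d[0],d[1])))
pl([p[0]+.05*d[0],p[1]+.05*d[1],.014],Rd,10)
```

```text
[ 0.13  0.86  0.23  2.   -1.02  0.95  1.32]
cart est [0.45506243 0.02151853]
0.05173687281151121 20.43356389836423
pos [ 0.4581 -0.0033  0.014 ] F [ 1.  -2.   0.5] t 11.95
n 10 total [ 3.   -1.16 -3.83] [ 0.001 -0.001  0.   ] per row [ 0.3   -0.116 -0.383]
```

Call:
step_arm --targets '[[[0.3,-0.12,-0.39,0,0,0,0.3],[0.6,-0.24,-0.77,0,0,0,0.3],[0.9,-0.35,-1.16,0,0,0,0.3],[1.2,-0.47,-1.54,0,0,0,0.3],[1.5,-0.59,-1.93,0,0,0,0.3],[1.8,-0.71,-2.31,0,0,0,0.3],[2.1,-0.83,-2.7,0,0,0,0.3],[2.4,-0.94,-3.08,0,0,0,0.3],[2.7,-1.06,-3.47,0,0,0,0.3],[3.02,-1.18,-3.85,0,0,0,0.3]]]'

```text
clock: 12.95
position: [0.4402, 0.0442, 0.014]
tool_rot: [3.141, 0.906, 1.694]
force: [0.8, -2.4, -0.1]
grip_width: 0.0257
```

```bash
python3 vs.py s10.png 340 110 530 300;python3 v.py t10.png 100 180 290 330
python3 - <<'E'
from h import *
Rd,f=des(7,38);s,p,R=cur();print(s['qpos'].round(2));cv2.imwrite('pics/w10.png',eyes.grab_frame('wrist')[:,:,::-1])
c=(p+f*.025)[:2];print('cart est',c);B=np.array([.439,.168]);d=B-c;L=np.linalg.norm(d);d/=L;print(L,np.degrees(np.arctan2(-d[0],d[1])))
pl([p[0]+.04*d[0],p[1]+.04*d[1],.014],Rd,10)
E
```

```text
[ 0.08  0.83  0.18  2.09 -1.1   0.88  1.34]
cart est [0.4369568  0.06940436]
0.09861680670873141 -1.1871727924613942
pos [0.4402 0.0442 0.0141] F [ 0.1 -0.3  0.6] t 13.1
n 10 total [ 2.47  0.56 -3.14] [ 0.001 -0.002  0.001] per row [ 0.247  0.056 -0.314]
```

View pics/s10.png

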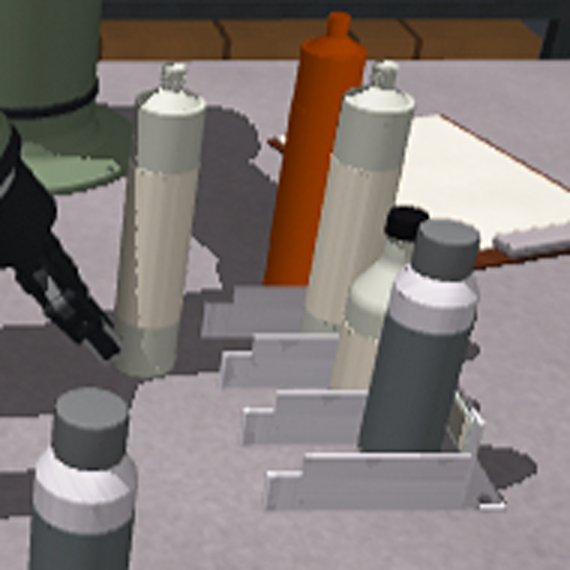

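View pics/t10.png

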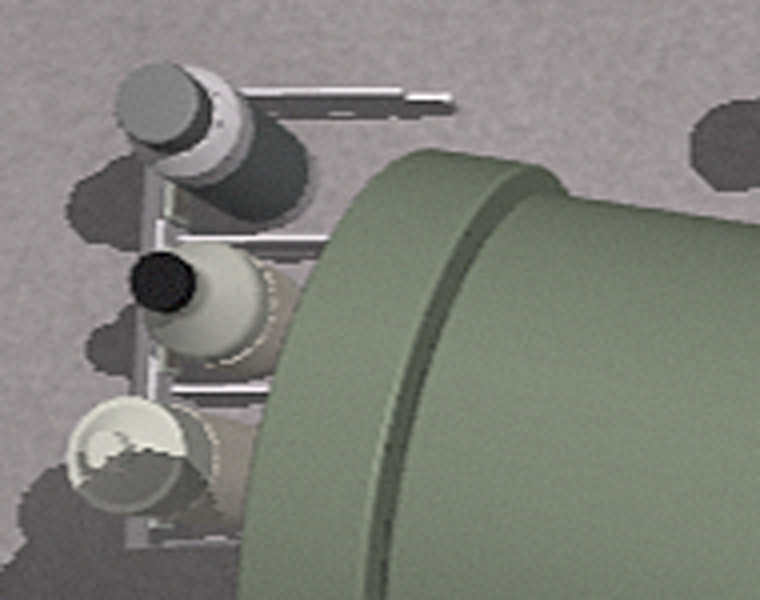

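View pics/w10.png

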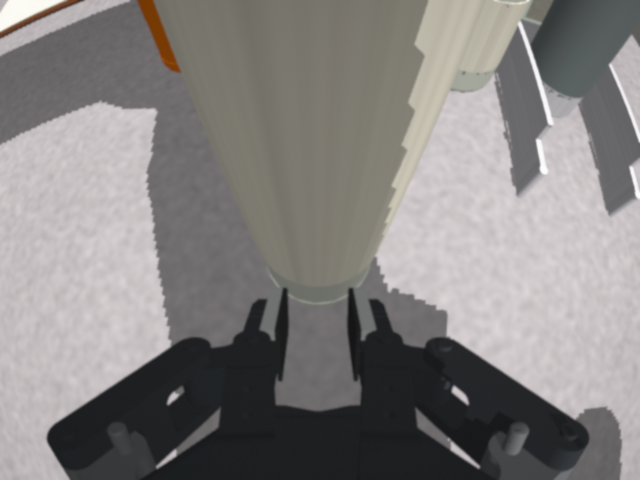

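Run:
```python
from h import *
sc=eyes.get_calibration('scene');print(onz(sc,398.3,132.2,.239),onz(sc,467.7,131.9,.239))
```

```text
[0.44014357 0.07041735 0.239     ] [0.43916544 0.21603811 0.239     ]
```

Call:
step_arm --targets '[[[0.25,0.06,-0.31,0,0,0,0.3],[0.5,0.11,-0.63,0,0,0,0.3],[0.74,0.17,-0.94,0,0,0,0.3],[0.99,0.22,-1.26,0,0,0,0.3],[1.24,0.28,-1.57,0,0,0,0.3],[1.48,0.34,-1.88,0,0,0,0.3],[1.73,0.39,-2.2,0,0,0,0.3],[1.98,0.45,-2.51,0,0,0,0.3],[2.22,0.5,-2.83,0,0,0,0.3],[2.47,0.56,-3.14,0,0,0,0.3]]]'

```text
clock: 14.1
position: [0.4408, 0.0849, 0.014]
tool_rot: [3.141, 0.906, 1.694]
force: [0.4, -1.9, -0.1]
grip_width: 0.0253
```

```bash
python3 vs.py s11.png 340 110 530 300
python3 - <<'E'
from h import *
Rd,f=des(7,38);s,p,R=cur();print(s['qpos'].round(3));cv2.imwrite('pics/w11.png',eyes.grab_frame('wrist')[:,:,::-1])
c=(p+f*.025)[:2];print('cart est',c);B=np.array([.439,.168]);d=B-c;L=np.linalg.norm(d);d/=L;print(L,np.degrees(np.arctan2(-d[0],d[1])))
pl([p[0]+.04*d[0],p[1]+.04*d[1],.014],Rd,10)
E
```

```text
[ 0.023  0.822  0.135  2.112 -1.157  0.828  1.322]
cart est [0.4376675  0.11037918]
0.057636226828251494 -1.3247483638568192
pos [0.4407 0.0852 0.0141] F [ 0.8 -0.5 -0.1] t 14.2
n 10 total [ 2.47  0.59 -3.14] [ 0.002 -0.002  0.001] per row [ 0.247  0.059 -0.314]
```

View pics/s11.png

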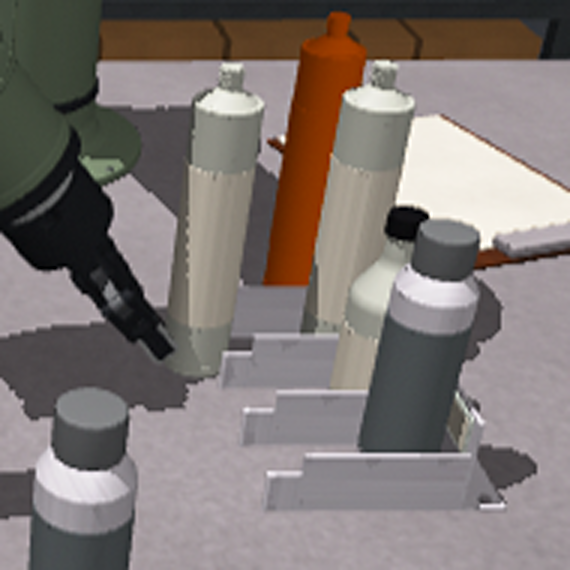

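View pics/w11.png

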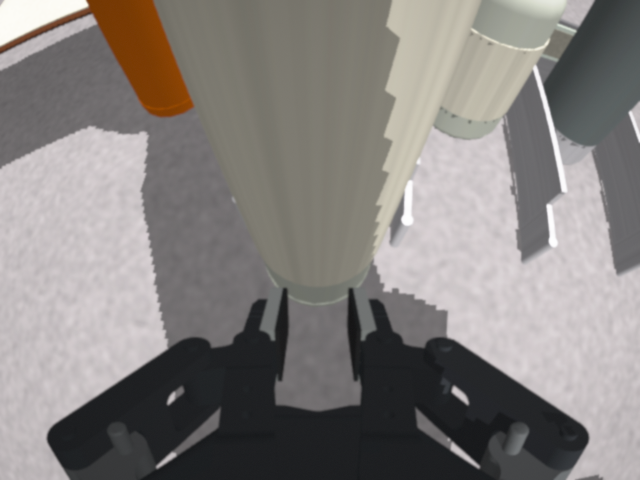

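Run:
```python
from h import *
c=eyes.get_calibration('wrist');s,p,R=cur();H=c['hand_eye']
def wz(u,v,z):
    d=np.array([u-c['cx'],v-c['cy']]);r=np.hypot(*d);a=r/c['fx'];q=R@H[:3,:3]@np.r_[np.sin(a)*d/r,np.cos(a)];o=p+R@H[:3,3];return (o+q*(z-o[2])/q[2]).round(4)
print(wz(407,219,.03),wz(234,197,.03),wz(553,243,.03));print('base front',wz(317,303,0))
sc=eyes.get_calibration('scene');print(onz(sc,340+232/3,110+66/3,.239))
```

```text
[0.4757 0.1218 0.03  ] [0.3982 0.1229 0.03  ] [0.5516 0.1196 0.03  ]
base front [0.4403 0.0861 0.    ]
[0.43917957 0.11033145 0.239     ]
```

Run:
```python
from h import *
s,p,R=cur();R7,f7=des(7,38);Rd,f=des(11,38);c=p+f7*.025;c2=c+np.array([.0004,.02,0]);t=c2-f*.025;t[2]=.014
pl(t,Rd,6)
```

```text
pos [0.4407 0.0852 0.0141] F [ 0.8 -0.5 -0.1] t 14.2
n 6 total [ 1.23  0.46 -1.56] [-0.053 -0.002 -0.042] per row [ 0.205  0.077 -0.26 ]
```

Call:
step_arm --targets '[[[0.2,0.08,-0.26,-0.009,0,-0.007,0.3],[0.41,0.15,-0.52,-0.018,0,-0.014,0.3],[0.62,0.23,-0.78,-0.027,0,-0.021,0.3],[0.82,0.31,-1.04,-0.036,0,-0.028,0.3],[1.03,0.38,-1.3,-0.045,0,-0.035,0.3],[1.23,0.46,-1.56,-0.053,0,-0.042,0.3],[1.23,0.46,-1.56,-0.053,0,-0.042,0.3]]]'

```text
clock: 14.9
position: [0.4429, 0.1062, 0.0141]
tool_rot: [3.141, 0.905, 1.764]
force: [-0.5, -0.1, -0.8]
grip_width: 0.0257
```

Run:
```python
from h import *
Rd,f=des(11,38);s,p,R=cur();print(s['qpos'].round(3))
c=(p+f*.025)[:2];print('cart est',c);B=np.array([.4395,.168]);d=B-c;L=np.linalg.norm(d);d/=L;print(L)
pl([p[0]+.025*d[0],p[1]+.025*d[1],.014],Rd,10)
```

```text
[-0.023  0.826  0.13   2.085 -1.121  0.838  1.297]
cart est [0.43811394 0.13069694]
0.0373288002638805
pos [0.4429 0.1062 0.0141] F [-0.5 -0.1 -0.8] t 14.9
n 10 total [ 1.51  0.57 -1.91] [ 0.001 -0.002  0.001] per row [ 0.151  0.057 -0.191]
```

Call:
step_arm --targets '[[[0.15,0.06,-0.19,0,0,0,0.3],[0.3,0.11,-0.38,0,0,0,0.3],[0.45,0.17,-0.57,0,0,0,0.3],[0.6,0.23,-0.76,0,0,0,0.3],[0.75,0.28,-0.95,0,0,0,0.3],[0.9,0.34,-1.14,0,0,0,0.3],[1.05,0.4,-1.33,0,0,0,0.3],[1.2,0.46,-1.53,0,0,0,0.3],[1.36,0.51,-1.72,0,0,0,0.3],[1.51,0.57,-1.91,0,0,0,0.3]]]'

```text
clock: 15.9
position: [0.4438, 0.1313, 0.014]
tool_rot: [3.141, 0.905, 1.764]
force: [-0.3, -1.6, -0.2]
grip_width: 0.0253
```

```bash
python3 vs.py s12.png 340 110 530 300
python3 - <<'E'
from h import *
Rd,f=des(11,38);s,p,R=cur();print(s['qpos'].round(3));cv2.imwrite('pics/w12.png',eyes.grab_frame('wrist')[:,:,::-1])
c=(p+f*.025)[:2];print('cart est',c)
pl([p[0]+.0003,p[1]+.015,.014],Rd,10)
E
```

```text
[-0.056  0.822  0.104  2.092 -1.154  0.81   1.28 ]
cart est [0.43899424 0.15629313]
pos [0.4438 0.1315 0.0141] F [-0.4 -0.5 -0.8] t 16.0
n 10 total [ 0.92  0.32 -1.16] [ 0.002 -0.003  0.001] per row [ 0.092  0.032 -0.116]
```

View pics/s12.png

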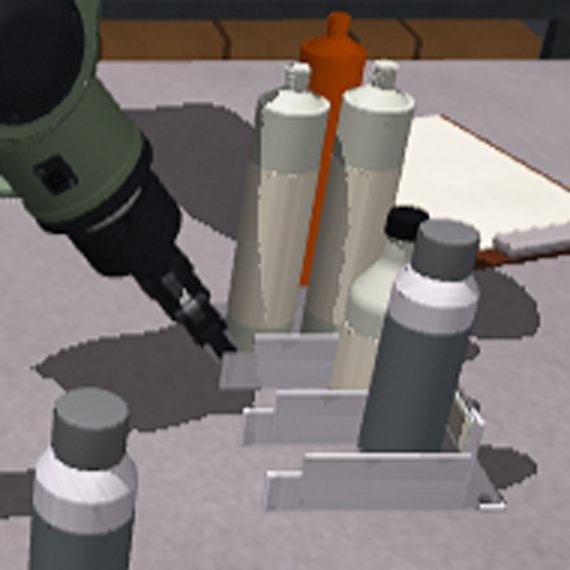

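View pics/w12.png

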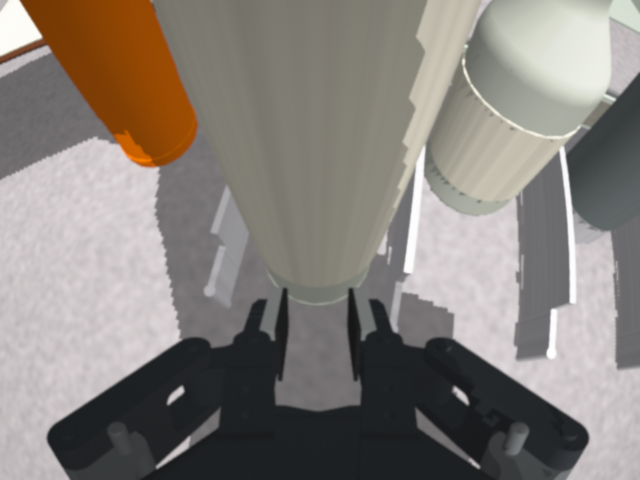

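Run:
```python
from h import *
sc=eyes.get_calibration('scene');print(onz(sc,340+298/3,132,.239),onz(sc,340+384/3,131.9,.239))
s,p,R=cur();R0,f0=des(11,38);Rd,f=des(8,38);c=p+f0*.025;t=c+np.array([-.003,.008,0])-f*.025;t[2]=.014;pl(t,Rd,8)
```

```text
[0.43943252 0.15633939 0.239     ] [0.4391689  0.21666902 0.239     ]
pos [0.4438 0.1315 0.0141] F [-0.4 -0.5 -0.8] t 16.0
n 8 total [ 0.53 -0.27 -0.66] [ 0.043 -0.003  0.033] per row [ 0.066 -0.034 -0.082]
```

Call:
step_arm --targets '[[[0.07,-0.03,-0.08,0.005,0,0.004,0.3],[0.13,-0.07,-0.17,0.011,0,0.008,0.3],[0.2,-0.1,-0.25,0.016,0,0.012,0.3],[0.27,-0.14,-0.33,0.021,0,0.016,0.3],[0.33,-0.17,-0.41,0.027,-0.001,0.02,0.3],[0.4,-0.2,-0.5,0.032,-0.002,0.024,0.3],[0.47,-0.24,-0.58,0.038,-0.002,0.029,0.3],[0.53,-0.27,-0.66,0.043,-0.003,0.033,0.3],[0.53,-0.27,-0.66,0.043,-0.003,0.033,0.3]]]'

```text
clock: 16.9
position: [0.4393, 0.1394, 0.0141]
tool_rot: [-3.141, 0.908, 1.711]
force: [-0.5, -0.3, -0.3]
grip_width: 0.0258
```

```bash
python3 vs.py s13.png 380 110 510 250
python3 - <<'E'
from h import *
Rd,f=des(8,38);s,p,R=cur();print(s['qpos'].round(3));cv2.imwrite('pics/w13.png',eyes.grab_frame('wrist')[:,:,::-1])
c=(p+f*.025)[:2];print('cart est',c)
pl([p[0]+.0001,p[1]+.006,.014],Rd,6)
E
```

```text
[-0.031  0.808  0.052  2.13  -1.208  0.752  1.281]
cart est [0.43590387 0.16414441]
pos [0.4394 0.1394 0.014 ] F [ 0.2 -0.8  0.6] t 17.0
n 6 total [ 0.37  0.09 -0.47] [-0.  0.  0.] per row [ 0.062  0.015 -0.078]
```

View pics/s13.png

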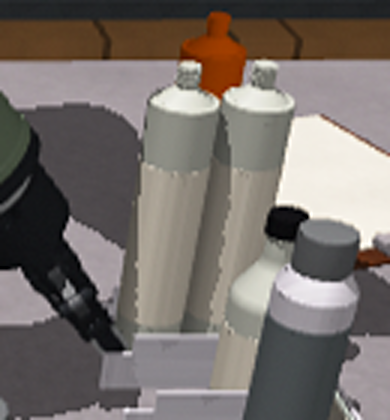

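View pics/w13.png

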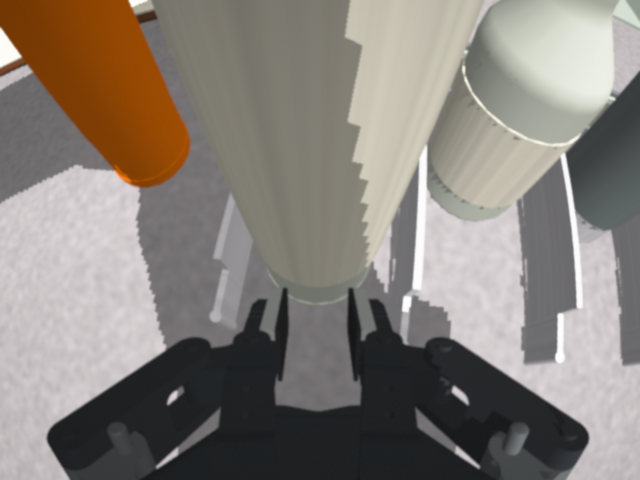

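Run:
```python
from h import *
c=eyes.get_calibration('wrist');s,p,R=cur();H=c['hand_eye']
for uv in [(195,342),(213,350),(265,300),(455,345)]:
  d=np.array(uv)-[c['cx'],c['cy']];r=np.hypot(*d);a=r/c['fx'];q=H[:3,:3]@np.r_[np.sin(a)*d/r,np.cos(a)];o=H[:3,3]
  for z in(-.01,0,.011):
    t=o+q*(z-o[2])/q[2];print(uv,z,t.round(4),(p+R@t).round(4))
```

```text
(195, 342) -0.01 [-0.0516 -0.0391 -0.01  ] [0.404  0.1103 0.0608]
(195, 342) 0 [-0.0368 -0.0451  0.    ] [0.3979 0.1107 0.0431]
(195, 342) 0.011 [-0.0206 -0.0517  0.011 ] [0.3912 0.111  0.0235]
(213, 350) -0.01 [-0.0554 -0.0321 -0.01  ] [0.4113 0.1089 0.0639]
(213, 350) 0 [-0.0412 -0.037   0.    ] [0.4063 0.1091 0.0466]
(213, 350) 0.011 [-0.0257 -0.0424  0.011 ] [0.4008 0.1092 0.0275]
(265, 300) -0.01 [-0.0205 -0.0202 -0.01  ] [0.4201 0.1318 0.0364]
(265, 300) 0 [-0.001  -0.0233  0.    ] [0.4164 0.1355 0.0148]
(265, 300) 0.011 [ 0.0205 -0.0268  0.011 ] [ 0.4124  0.1395 -0.0089]
(455, 345) -0.01 [-0.0539  0.0434 -0.01  ] [0.486  0.1204 0.0627]
(455, 345) 0 [-0.0395  0.0501  0.    ] [0.4924 0.1223 0.0452]
(455, 345) 0.011 [-0.0237  0.0575  0.011 ] [0.4996 0.1244 0.0259]
```

Call:
step_arm --targets '[[[-0.12,0,0.16,0,0,0,0.3],[-0.25,0,0.32,0,0,0,0.3],[-0.55,0,0.1,0,0,0,0.3],[-0.88,0,-0.17,0,0,0,0.3],[-0.76,0,-0.33,0,0,0,0.3],[-0.63,0,-0.49,0,0,0,0.3],[-0.57,0.02,-0.57,0,0,0,0.3],[-0.51,0.03,-0.65,0,0,0,0.3],[-0.51,0.03,-0.65,0,0,0,0.3]]]'

```text
clock: 17.9
position: [0.4394, 0.1414, 0.022]
tool_rot: [-3.141, 0.908, 1.711]
force: [0.2, -2.5, 0.9]
grip_width: 0.0257
```

```bash
python3 vs.py s14.png 380 110 510 250
python3 - <<'E'
from h import *
Rd,f=des(8,38);s,p,R=cur();print(s['qpos'].round(3))
c=(p+f*.025)[:2];print('cart est',c)
pl([p[0]+.0001,p[1]+.006,p[2]],Rd,6)
E
```

```text
[-0.035  0.791  0.053  2.133 -1.196  0.756  1.259]
cart est [0.43596565 0.16610749]
pos [0.4394 0.1414 0.022 ] F [ 0.5 -1.5  1.5] t 17.95
n 6 total [ 0.36  0.09 -0.47] [-0.  0.  0.] per row [ 0.06   0.015 -0.078]
```

View pics/s14.png

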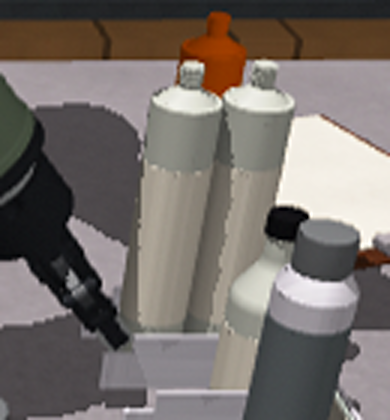

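Call:
step_arm --targets '[[[0.06,0.015,-0.08,0,0,0,0.3],[0.12,0.03,-0.16,0,0,0,0.3],[0.15,0.04,-0.2,0,0,0,0.3],[0.18,0.045,-0.23,0,0,0,0.3],[0.18,0.045,-0.23,0,0,0,0.3]]]'

```text
clock: 18.45
position: [0.4396, 0.144, 0.0219]
tool_rot: [-3.141, 0.908, 1.711]
force: [-0.3, -5.4, 2.2]
grip_width: 0.0258
```

Run:
```python
from h import *
Rd,f=des(8,38);s,p,R=cur();print(s['qpos'].round(3))
c=(p+f*.025)[:2];print('cart est',c,s['force'])
b=eyes.grab_frame('scene')[:,:,::-1].copy();cv2.imwrite('pics/s15f.png',b)
cv2.imwrite('pics/s15.png',cv2.resize(b[120:220,410:500],None,fx=6,fy=6,interpolation=cv2.INTER_CUBIC))
a=cv2.imread('pics/scene0.png')
d=cv2.absdiff(a,b).max(2)[125:180,455:485];print('stock diff',d.mean(),(d>25).sum())
A=a[128:175,458:480];r=cv2.matchTemplate(b[120:183,448:490],A,cv2.TM_CCOEFF_NORMED);print(cv2.minMaxLoc(r))
```

```text
[-0.037  0.79   0.047  2.133 -1.199  0.751  1.256]
cart est [0.4361002  0.16876358] [-0.2799178  -5.40268745  2.22995675]
stock diff 18.953333333333333 285
(-0.19254297018051147, 0.8505975008010864, (12, 16), (10, 8))
```

View pics/s15.png

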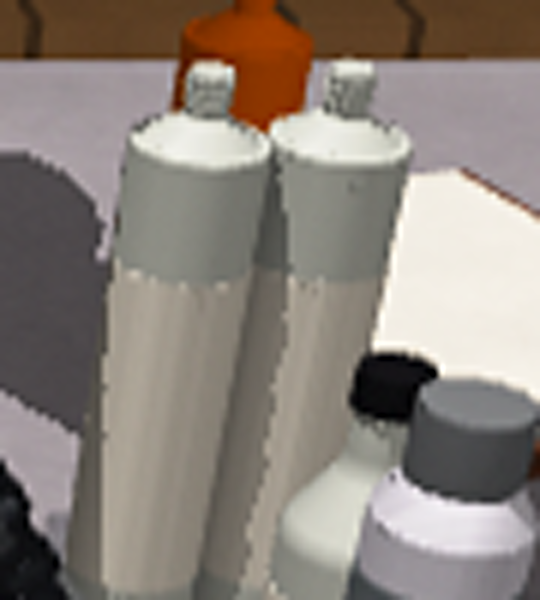

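Contact is made: the push force stepped from about 2 N to 5.4 N, at the predicted position, with both tubes upright and their rims touching in the crop. Now I'll withdraw straight back, then up.

Call:
step_arm --targets '[[[-0.06,-0.015,0.08,0,0,0,0.3],[-0.18,-0.04,0.23,0,0,0,0.3],[-0.4,-0.1,0.52,0,0,0,0.3],[-0.8,-0.2,1.04,0,0,0,0.3],[-1.4,-0.35,1.8,0,0,0,0.3],[-2.2,-0.5,2.8,0,0,0,0.3],[-3.0,-0.7,3.9,0,0,0,0.3],[-4.0,-0.9,5.2,0,0,0,0.3],[-5.0,-1.1,6.5,0,0,0,0.3],[-6.0,-1.4,7.8,0,0,0,0.3]]]'

```text
clock: 19.5
position: [0.4394, 0.0429, 0.0212]
tool_rot: [-3.141, 0.908, 1.71]
force: [0.8, -0.4, 0.1]
grip_width: 0.0257
```

Run:
```python
from h import *
Rd,f=des(8,38);s,p,R=cur();print(p,s['qpos'].round(3),s['force'])
cv2.imwrite('pics/w16.png',eyes.grab_frame('wrist')[:,:,::-1])
print(delta([.46,-.05,.2]),delta([.50,-.15,.36]))
```

```text
[0.43944267 0.04285139 0.0212185 ] [ 0.1    0.813  0.147  2.08  -1.049  0.866  1.302] [ 0.7718457  -0.38039144  0.14591265]
(array([-19.79,   0.79,  -3.72]), array([0., 0., 0.])) (array([-38.84,   3.38,  -5.28]), array([0., 0., 0.]))
```

View pics/w16.png

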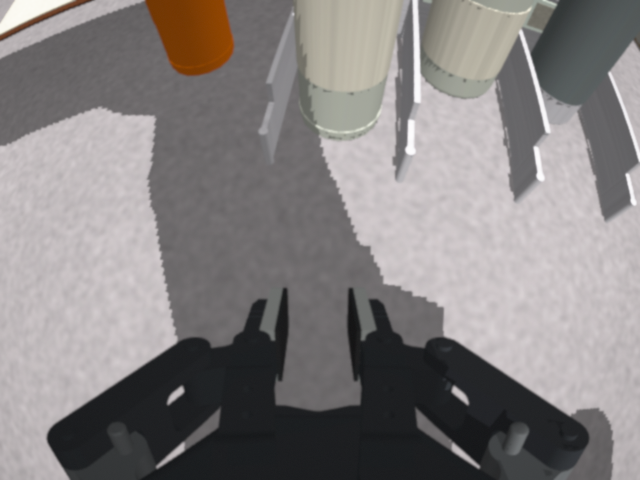

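Call:
step_arm --targets '[[[-3,0.1,-0.6,0,0,0,0.3],[-7,0.3,-1.2,0,0,0,0.3],[-11,0.5,-2,0,0,0,0.3],[-15,0.7,-2.8,0,0,0,0.3],[-19.5,0.8,-3.7,0,0,0,0.3],[-24,1.4,-4,0,0,0,0.3],[-28,2,-4.4,0,0,0,0.3],[-32,2.5,-4.8,0,0,0,0.3],[-36,3,-5,0,0,0,0.3],[-38.8,3.4,-5.3,0,0,0,0.3]]]'

```text
clock: 20.55
position: [0.4999, -0.1519, 0.3618]
tool_rot: [-3.141, 0.912, 1.706]
force: [-0.3, -0.2, -0.9]
grip_width: 0.0257
```

Run:
```python
from h import *
s,p,R=cur();print(p,s['qpos'].round(3))
for n in('top','scene'):cv2.imwrite(f'pics/{n}17.png',eyes.grab_frame(n)[:,:,::-1])
```

```text
[ 0.49987302 -0.15189876  0.36184705] [ 0.231  0.51   0.409  1.509 -0.649  1.67   0.883]
```

View pics/top17.png

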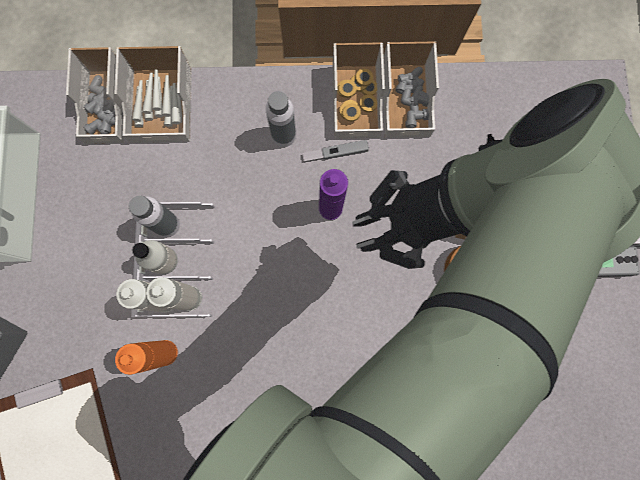

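View pics/scene17.png

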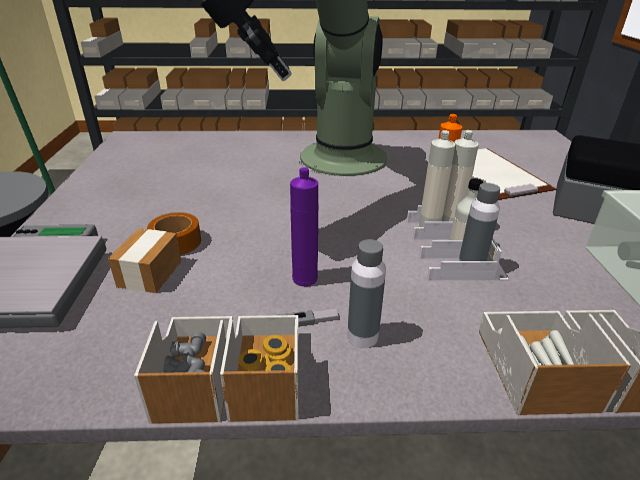

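Run:
```python
import cv2,numpy as np
a=cv2.imread('pics/top0.png');b=cv2.imread('pics/top17.png')
f=lambda i:cv2.resize(i[265:325,105:215],None,fx=6,fy=6,interpolation=cv2.INTER_CUBIC)[:300]
cv2.imwrite('pics/cmp.png',np.vstack([f(a),f(b)]))
d=cv2.absdiff(a,b).max(2)
for n,(u,v,u1,v1) in dict(can=(125,190,180,240),bottle=(130,240,165,275),purple=(318,165,350,222),orange=(112,338,150,378),sparecan=(262,90,300,148),knife=(300,138,372,165)).items():
  print(n,(d[v:v1,u:u1]>30).sum())
```

```text
can 427
bottle 251
purple 183
orange 489
sparecan 246
knife 490
```

View pics/cmp.png

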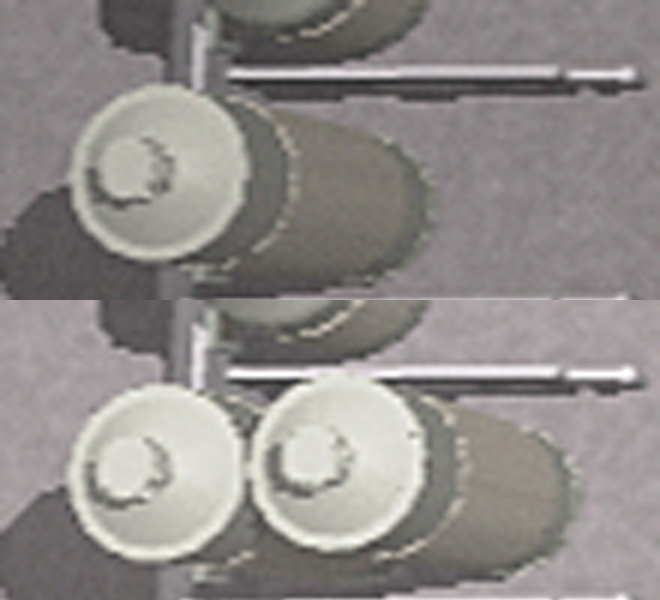

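Run:
```python
from h import *
t=eyes.get_calibration('top');sc=eyes.get_calibration('scene')
def rim(fn,u,v):
    g=cv2.cvtColor(cv2.imread(fn),cv2.COLOR_BGR2GRAY).astype(np.float32);G=cv2.GaussianBlur(g,(0,0),.7)
    c=np.array([u,v],float)
    for _ in range(4):
        P=[]
        for a in np.radians(np.arange(100,440,4)):
            if -60<((np.degrees(a)+180)%360-180)<75: continue   # skip own body/right-lower side
            r=np.arange(10,19,.1);x=(c[0]+r*np.cos(a)).astype(np.float32);y=(c[1]+r*np.sin(a)).astype(np.float32)
            pr=cv2.remap(G,x[None],y[None],cv2.INTER_LINEAR)[0];i=np.argmin(np.gradient(pr));P.append((x[i],y[i]))
        P=np.array(P);(e,ax,_)=cv2.fitEllipse(P.astype(np.float32));c=np.array(e)
    return c,ax
for fn,u,v in[('top0.png',131.3,293),('top17.png',131,293),('top17.png',161.3,292),('top0.png',365,234.4)]:
    c,ax=rim('pics/'+fn,u,v);print(fn,c.round(2),np.round(ax,1),onz(t,*c,.21).round(4))
a=cv2.imread('pics/scene0.png');b=cv2.imread('pics/scene17.png')
# upsampled crop of scene necks
cv2.imwrite('pics/cmp2.png',np.hstack([cv2.resize(i[120:225,415:485],None,fx=5.5,fy=5.5,interpolation=cv2.INTER_CUBIC) for i in(a,b)]))
```

```text
top0.png [130.49 293.15] [27.  29.9] [0.436  0.2214 0.21  ]
top17.png [130.67 293.4 ] [28.  29.8] [0.4356 0.221  0.21  ]
top17.png [159.94 290.19] [26.6 32.4] [0.4399 0.1719 0.21  ]
top0.png [364.91 234.52] [27.9 28.7] [ 0.528 -0.178  0.21 ]
```

View pics/cmp2.png

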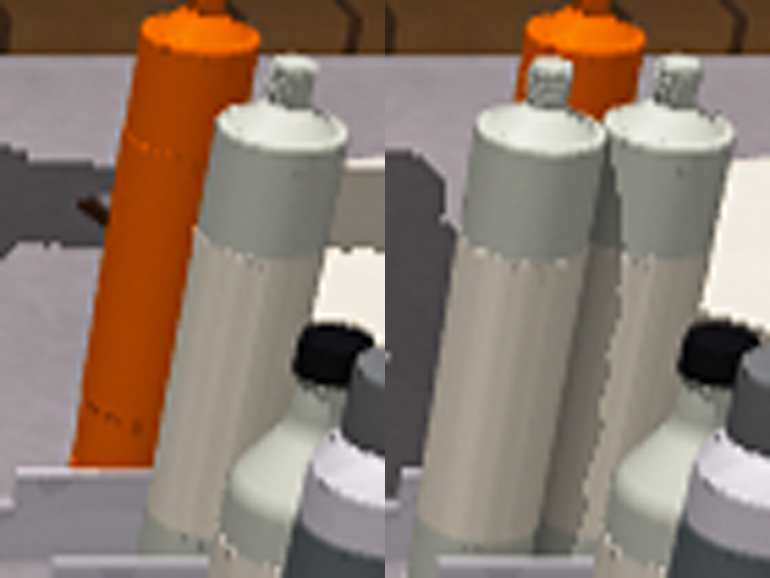

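Run:
```python
from h import *
def sh(f0,f1,box):
    u,v,u1,v1=box;a=cv2.imread(f0)[v:v1,u:u1].astype(np.float32).mean(2);b=cv2.imread(f1)[v:v1,u:u1].astype(np.float32).mean(2)
    W=np.eye(2,3,dtype=np.float32);cc,W=cv2.findTransformECC(a,b,W,cv2.MOTION_TRANSLATION,(3,200,1e-6),None,3);return W[:,2].round(2),round(cc,3)
T=('pics/top0.png','pics/top17.png');S=('pics/scene0.png','pics/scene17.png')
for n,b in dict(stock=(112,276,144,310),stockleft=(112,276,136,300),bottle=(130,238,168,270),can=(125,192,165,225)).items():print('top',n,sh(*T,b))
for n,b in dict(stocktop=(455,126,482,165),stockneck=(460,126,475,140),bottle=(466,178,484,205),can=(474,182,500,230)).items():print('scene',n,sh(*S,b))
```

```text
top stock (array([-0.27, -0.01], dtype=float32), 0.982)
top stockleft (array([-0.31, -0.03], dtype=float32), 0.942)
top bottle (array([0.01, 0.  ], dtype=float32), 1.0)
top can (array([-0.01, -0.01], dtype=float32), 0.999)
scene stocktop (array([-0.9 , -0.05], dtype=float32), 0.784)
scene stockneck (array([0.02, 0.01], dtype=float32), 0.994)
scene bottle (array([ 0.2 , -0.25], dtype=float32), 0.969)
scene can (array([0.12, 0.02], dtype=float32), 0.997)
```

The top view gives a spacing of about 49–52 mm, so touching is likely but not certain. I have time, so I'll give it one more gentle nudge, with the fingers 4 mm higher to stay clear of the walls.

Run:
```python
from h import *
Rd,f=des(8,38);pl([.4392,.05,.026],Rd,1);pl([.44,.03,.1],Rd,1)
```

```text
pos [ 0.5005 -0.1525  0.3621] F [-0.5  0.3 -0.5] t 20.65
n 1 total [39.36 -3.43  3.99] [-0.003  0.006 -0.005] per row [39.36 -3.43  3.99]
pos [ 0.5005 -0.1525  0.3621] F [-0.5  0.3 -0.5] t 20.65
n 1 total [32.28 -3.61  1.04] [-0.003  0.006 -0.005] per row [32.28 -3.61  1.04]
```

Call:
step_arm --targets '[[[4,-0.4,0.2,0,0,0,0.3],[8,-0.8,0.4,0,0,0,0.3],[12,-1.2,0.6,0,0,0,0.3],[16.5,-1.8,0.8,0,0,0,0.3],[21,-2.3,1,-0.001,0.003,-0.002,0.3],[25.5,-2.8,1.1,-0.002,0.004,-0.004,0.3],[30,-3.3,1.5,-0.003,0.006,-0.005,0.3],[34,-3.5,2.2,-0.003,0.006,-0.005,0.3],[37.5,-3.4,3.2,-0.003,0.006,-0.005,0.3],[39.4,-3.4,4,-0.003,0.006,-0.005,0.3]]]'

```text
clock: 21.65
position: [0.4374, 0.0515, 0.0234]
tool_rot: [-3.136, 0.907, 1.717]
force: [0.6, -0.3, 1.0]
grip_width: 0.0259
```

Run:
```python
from h import *
Rd,f=des(8,38);pl([.4394,.135,.026],Rd,10)
```

```text
pos [0.4374 0.0515 0.0234] F [ 0.6 -0.3  1. ] t 21.65
n 10 total [ 4.87  1.37 -6.65] [-0.001 -0.001  0.004] per row [ 0.487  0.137 -0.665]
```

Call:
step_arm --targets '[[[0.5,0.2,-0.8,0,0,0,0.3],[1.1,0.4,-1.7,0,0,0,0.3],[1.7,0.6,-2.5,0,0,0,0.3],[2.3,0.8,-3.3,0,0,0.004,0.3],[2.9,0.9,-4.1,0,0,0.004,0.3],[3.4,1.1,-4.8,0,0,0.004,0.3],[3.9,1.2,-5.4,0,0,0.004,0.3],[4.3,1.3,-5.9,0,0,0.004,0.3],[4.7,1.37,-6.4,0,0,0.004,0.3],[4.87,1.37,-6.65,0,0,0.004,0.3]]]'

```text
clock: 22.65
position: [0.4393, 0.1357, 0.026]
tool_rot: [-3.141, 0.906, 1.711]
force: [-0.4, -0.2, -0.5]
grip_width: 0.0256
```

Run:
```python
from h import *
Rd,f=des(8,38);s,p,R=cur();print(s['qpos'][4]);pl([.4396,.1435,.026],Rd,7);pl([.4397,.146,.026],Rd,10)
cv2.imwrite('pics/w18.png',eyes.grab_frame('wrist')[:,:,::-1])
```

```text
-1.176796378301738
pos [0.4393 0.1357 0.026 ] F [-0.4 -0.2 -0.5] t 22.65
n 7 total [ 0.47  0.14 -0.61] [-0.    -0.001  0.   ] per row [ 0.067  0.02  -0.087]
pos [0.4393 0.1357 0.026 ] F [-0.4 -0.2 -0.5] t 22.65
n 10 total [ 0.62  0.18 -0.8 ] [-0.    -0.001  0.   ] per row [ 0.062  0.018 -0.08 ]
```

View pics/w18.png

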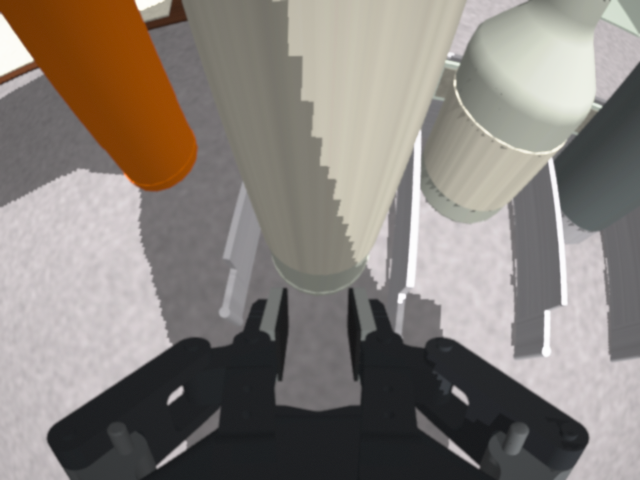

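Centred, at zero force, about 8 mm short of the tube. I'll advance at 1 mm per row to 2 mm past the previous end point.

Call:
step_arm --targets '[[[0.13,0.04,-0.17,0,0,0,0.3],[0.27,0.08,-0.35,0,0,0,0.3],[0.4,0.12,-0.52,0,0,0,0.3],[0.47,0.14,-0.61,0,0,0,0.3],[0.5,0.15,-0.65,0,0,0,0.3]]]'

```text
clock: 23.2
position: [0.4396, 0.1438, 0.026]
tool_rot: [-3.141, 0.907, 1.71]
force: [0.4, -4.2, 0.8]
grip_width: 0.0257
```

Call:
step_arm --targets '[[[0.06,0.02,-0.08,0,0,0,0.3],[0.1,0.03,-0.13,0,0,0,0.3],[0.13,0.04,-0.17,0,0,0,0.3]]]'

```text
clock: 23.5
position: [0.4399, 0.1454, 0.0259]
tool_rot: [-3.141, 0.908, 1.71]
force: [-0.1, -4.9, 2.0]
grip_width: 0.0254
```

Run:
```python
from h import *
s,p,R=cur();print(p,s['force'],s['moment'],s['qpos'][4])
cv2.imwrite('pics/scene19.png',eyes.grab_frame('scene')[:,:,::-1])
a=cv2.imread('pics/scene17.png')[120:225,415:485];b=cv2.imread('pics/scene19.png')[120:225,415:485]
cv2.imwrite('pics/cmp3.png',np.hstack([cv2.resize(i,None,fx=5.5,fy=5.5,interpolation=cv2.INTER_CUBIC) for i in(a,b)]))
```

```text
[0.439874  0.1454492 0.0258997] [-0.13853219 -4.86227206  1.9627345 ] [-1.32442863  0.02971612  0.21214127] -1.1881118299559448
```

View pics/cmp3.png

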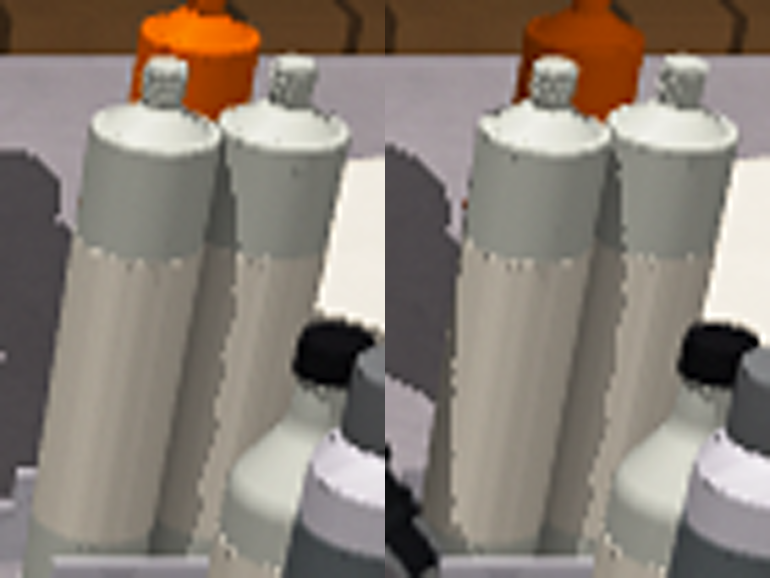

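Both necks shifted together by about 5 px in the enlarged crop (roughly 2 mm) under a steady 5 N or so, so the two tubes are in contact. Retreating.

Call:
step_arm --targets '[[[-0.06,-0.015,0.08,0,0,0,0.3],[-0.18,-0.04,0.23,0,0,0,0.3],[-0.4,-0.1,0.52,0,0,0,0.3],[-0.8,-0.2,1.04,0,0,0,0.3],[-1.4,-0.35,1.8,0,0,0,0.3],[-2.2,-0.5,2.8,0,0,0,0.3],[-3.0,-0.7,3.9,0,0,0,0.3],[-4.0,-0.9,5.2,0,0,0,0.3],[-5.0,-1.1,6.5,0,0,0,0.3],[-6.0,-1.4,7.8,0,0,0,0.3]]]'

```text
clock: 24.55
position: [0.4396, 0.0444, 0.0251]
tool_rot: [-3.141, 0.908, 1.709]
force: [1.4, -0.0, 0.1]
grip_width: 0.0257
```

Call:
step_arm --targets '[[[-3,0.1,-0.6,0,0,0,0.3],[-7,0.3,-1.2,0,0,0,0.3],[-11,0.5,-2,0,0,0,0.3],[-15,0.7,-2.8,0,0,0,0.3],[-19.5,0.8,-3.7,0,0,0,0.3],[-24,1.4,-4,0,0,0,0.3],[-28,2,-4.4,0,0,0,0.3],[-32,2.5,-4.8,0,0,0,0.3],[-36,3,-5,0,0,0,0.3],[-36,3,-5,0,0,0,0.3]]]'

```text
clock: 25.55
position: [0.4952, -0.1361, 0.3428]
tool_rot: [3.137, 0.912, 1.702]
force: [-0.2, 0.4, -0.5]
grip_width: 0.0253
```

Run:
```python
from h import *
s,p,R=cur();print(p,s['force'],s['clock'])
cv2.imwrite('pics/top20.png',eyes.grab_frame('top')[:,:,::-1])
def sh(f0,f1,box):
    u,v,u1,v1=box;a=cv2.imread(f0)[v:v1,u:u1].astype(np.float32).mean(2);b=cv2.imread(f1)[v:v1,u:u1].astype(np.float32).mean(2)
    W=np.eye(2,3,dtype=np.float32);cc,W=cv2.findTransformECC(a,b,W,cv2.MOTION_TRANSLATION,(3,200,1e-6),None,3);return W[:,2].round(2),round(cc,3)
for n,b in dict(stock=(112,276,144,310),bottle=(130,238,168,270),can=(125,192,165,225),purple=(318,165,350,222),spare=(262,90,300,148),knife=(298,138,372,165),carton=(462,178,514,240)).items():print(n,sh('pics/top0.png','pics/top20.png',b))
cv2.imwrite('pics/t20c.png',cv2.resize(cv2.imread('pics/top20.png')[180:330,90:290],None,fx=4,fy=4,interpolation=cv2.INTER_CUBIC))
```

```text
[ 0.49517917 -0.1360595   0.34284766] [-0.15842801  0.37332708 -0.52471995] 25.55
stock (array([-1.13, -0.02], dtype=float32), 0.983)
bottle (array([0.  , 0.01], dtype=float32), 0.999)
can (array([-0.,  0.], dtype=float32), 0.999)
purple (array([-0.07, -0.08], dtype=float32), 0.99)
spare (array([-0.  ,  0.01], dtype=float32), 1.0)
knife (array([ 0.02, -0.  ], dtype=float32), 0.999)
carton (array([11.31,  7.11], dtype=float32), 0.711)
```

View pics/t20c.png

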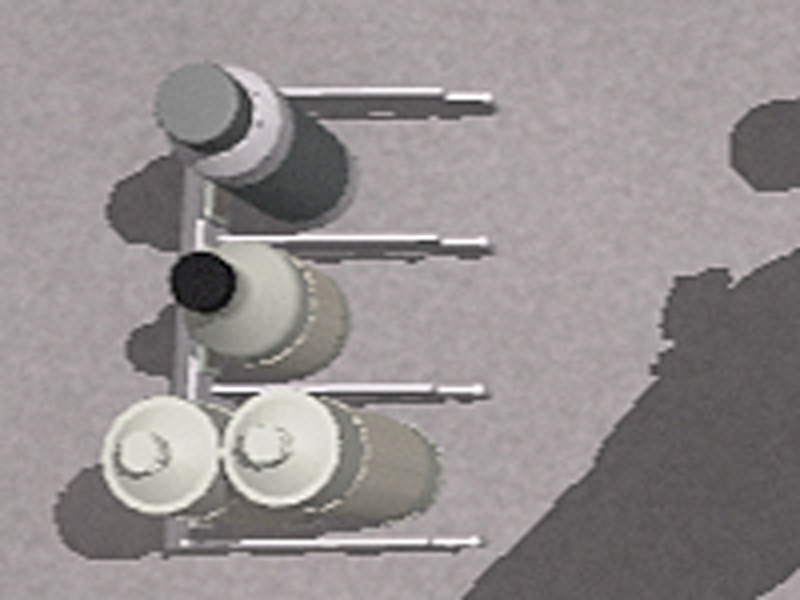

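View pics/top20.png

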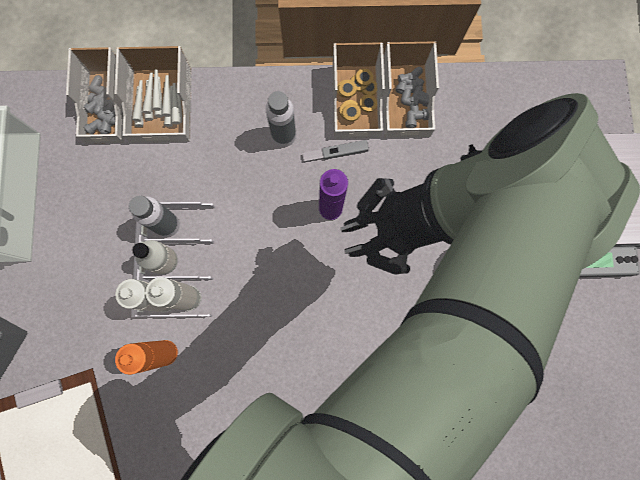

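The two cartridges stand upright side by side at crop (162,455) and (282,447), and the hand is clear. The carton's shift value only reflects the arm covering it. The scene view shows the carton and tape where they were, so I'm handing in.

```bash
python3 -c "
from workcell import bot
print(bot.job_done())"
```

```text
the job is handed in; nothing more can be done
None
```

The stray cartridge is now in the lane nearest the robot, upright against the stock_cartridge. I pushed it with two fingertips about 26 mm apart, touching it roughly 27–39 mm above the bench. The job was handed in at about 25.6 s with the hand raised and clear.

**Last checks**
- **Contact:** on the final nudge the push force held at about 5 N, against about 2 N for one cartridge. Both necks moved together, and the stock_cartridge ended about 2 mm farther back than it started.
- **Other objects:** the bottle, the can in the lane, the spare can, the knife and the purple tube all measured within 0.1 px of where they began. The orange tube, carton and tape were only judged by eye. The arm hid the carton and tape in the last top view, but they looked unmoved in the scene view taken before the final nudge.

**What disagreed**
- **Tip position:** the fingertips measured about 8 mm behind the TCP, not 22 mm ahead as `bot.tcp_to_tips` says. I used the measured value, because there was no bench force where the stated one would have put the tips below the surface.
- **Spacing after the first push:** the top view gave 49–52 mm between centres, too uncertain to prove the two were touching, so I added the second gentle nudge.
- **Upward force:** about 2 N of upward force showed during both final pushes. It stayed about the same with the fingers 4 mm higher, and I did not find its cause.

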